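# Load the reindeer glue press and tighten its four clamps crisscross

## Task

Take every reindeer blank out of the tray and lay each flat in a pocket of its own in the glue press, then lay the pressure board squarely over them between the four posts. Then tighten the four clamp knobs clockwise in two rounds, each round going crosswise (a knob, then the one diagonally opposite, then the other two): in the first round turn each dog about half way in, and only when all four are half way go round again, turning each until its dog is against its stop and the knob slips on by a good click (some 15 degrees). Leave the paint can, glue bottle and jar standing where they are.

Things in the scene. Friction and masses are not known exactly. Their poses are not given: they have to be found in the camera images.
- press: Fixed wooden glue press: dark slab 230 (x) x 280 (y) x 20 mm, origin under its centre, yaw within 0.2 rad of the world. Three pockets side by side along y, bounded by 8 mm high ribs; 21.5 mm high rails along their x ends (out to x +-76). Four steel stops, tops 52 mm over the table, inner faces y +-121. Clamp posts (16 mm thick) at x +-100, y +-75; knob tops 108 mm over the table.
- tray: Shallow grey tray, fixed, 140 (x) x 290 (y) mm, three compartments side by side along y with centres at y = +95, 0, -95 mm; floor 4 mm thick, walls and dividers 4 mm wide and 12 mm high in all. Origin: centre of its underside.
- board: Loose plywood pressure board 156 (x) x 224 (y) x 15 mm, 0.55 kg, origin under its centre, flat on the table at first. On top a dark handle block 30 (x) x 90 (y) x 40 mm high. Seated on the press its underside is 41 to 42 mm over the table, its x along the press's x (either way round), between posts and stops, with 14 mm play in x and 9 mm in y each way.
- blank_a: Loose wooden blank cut out as a leaping reindeer, 22 mm thick, 118 mm along x (head to +x), 62 mm over legs and antlers along y, about 90 g. Its trunk is a block 66 (x) x 34 (y) mm centred on the origin (easy grip across y); origin on the underside. All alike. Starts flat in a tray compartment; None if absent in this run.
- blank_b: Loose wooden blank cut out as a leaping reindeer, 22 mm thick, 118 mm along x (head to +x), 62 mm over legs and antlers along y, about 90 g. Its trunk is a block 66 (x) x 34 (y) mm centred on the origin (easy grip across y); origin on the underside. All alike. Starts flat in a tray compartment; None if absent in this run.
- blank_c: Loose wooden blank cut out as a leaping reindeer, 22 mm thick, 118 mm along x (head to +x), 62 mm over legs and antlers along y, about 90 g. Its trunk is a block 66 (x) x 34 (y) mm centred on the origin (easy grip across y); origin on the underside. All alike. Starts flat in a tray compartment; None if absent in this run.
- pocket0 (a point): Centre of the floor of the left (+y) pocket of the press, axes as the press. A blank lies in it flat, lengthwise along x, head to either end, with about 8 mm play each way. Any present blank may go in any pocket.
- pocket1 (a point): Centre of the floor of the middle pocket of the press, axes as the press. A blank lies in it flat, lengthwise along x, head to either end, with about 8 mm play each way. Any present blank may go in any pocket.
- pocket2 (a point): Centre of the floor of the right (-y) pocket of the press, axes as the press. A blank lies in it flat, lengthwise along x, head to either end, with about 8 mm play each way. Any present blank may go in any pocket.
- clamp_nl (a joint): Swing of the near left clamp's steel dog (seen from the robot), rad, clockwise from above. Dog 37 mm long, 14 wide, underside 60 mm over the table, 3 mm above the seated board. Starts at 0 to 0.12, alongside the pockets, clear of the board; 0.8 is half way; 1.6 is its stop, pointing straight in over the board. Light friction (0.06 N m), stays where left; turns back too.
- cap_nl (a joint): Slip of the near left clamp's knob on its spindle, rad: stays 0 while the knob carries the dog along; once the dog is at its stop the knob slips clockwise at 0.22 N m and this grows. It never slips counterclockwise.
- grip_nl (a point): Grip point of the near left clamp's black knob, on its axis, 101 mm over the table. Disc 24 mm across (70 to 78 mm over the table) with an upright bar on it, 56 mm long (this point's x), 14 mm wide (y), top 7 mm above this point. The bar turns with the knob and points the same way as the dog until the knob slips; at clamp 0 it lies along the press's y.
- clamp_nr (a joint): Swing of the near right clamp's steel dog (seen from the robot), rad, clockwise from above. Dog 37 mm long, 14 wide, underside 60 mm over the table, 3 mm above the seated board. Starts at 0 to 0.12, alongside the pockets, clear of the board; 0.8 is half way; 1.6 is its stop, pointing straight in over the board. Light friction (0.06 N m), stays where left; turns back too.
- cap_nr (a joint): Slip of the near right clamp's knob on its spindle, rad: stays 0 while the knob carries the dog along; once the dog is at its stop the knob slips clockwise at 0.22 N m and this grows. It never slips counterclockwise.
- grip_nr (a point): Grip point of the near right clamp's black knob, on its axis, 101 mm over the table. Disc 24 mm across (70 to 78 mm over the table) with an upright bar on it, 56 mm long (this point's x), 14 mm wide (y), top 7 mm above this point. The bar turns with the knob and points the same way as the dog until the knob slips; at clamp 0 it lies along the press's y.
- clamp_fl (a joint): Swing of the far left clamp's steel dog (seen from the robot), rad, clockwise from above. Dog 37 mm long, 14 wide, underside 60 mm over the table, 3 mm above the seated board. Starts at 0 to 0.12, alongside the pockets, clear of the board; 0.8 is half way; 1.6 is its stop, pointing straight in over the board. Light friction (0.06 N m), stays where left; turns back too.
- cap_fl (a joint): Slip of the far left clamp's knob on its spindle, rad: stays 0 while the knob carries the dog along; once the dog is at its stop the knob slips clockwise at 0.22 N m and this grows. It never slips counterclockwise.
- grip_fl (a point): Grip point of the far left clamp's black knob, on its axis, 101 mm over the table. Disc 24 mm across (70 to 78 mm over the table) with an upright bar on it, 56 mm long (this point's x), 14 mm wide (y), top 7 mm above this point. The bar turns with the knob and points the same way as the dog until the knob slips; at clamp 0 it lies along the press's y.
- clamp_fr (a joint): Swing of the far right clamp's steel dog (seen from the robot), rad, clockwise from above. Dog 37 mm long, 14 wide, underside 60 mm over the table, 3 mm above the seated board. Starts at 0 to 0.12, alongside the pockets, clear of the board; 0.8 is half way; 1.6 is its stop, pointing straight in over the board. Light friction (0.06 N m), stays where left; turns back too.
- cap_fr (a joint): Slip of the far right clamp's knob on its spindle, rad: stays 0 while the knob carries the dog along; once the dog is at its stop the knob slips clockwise at 0.22 N m and this grows. It never slips counterclockwise.
- grip_fr (a point): Grip point of the far right clamp's black knob, on its axis, 101 mm over the table. Disc 24 mm across (70 to 78 mm over the table) with an upright bar on it, 56 mm long (this point's x), 14 mm wide (y), top 7 mm above this point. The bar turns with the knob and points the same way as the dog until the knob slips; at clamp 0 it lies along the press's y.
- can: Bystander: paint can 86 mm across, 105 mm high, beyond the press and the board. Origin: centre of its underside. Leave it standing.
- jar: Bystander: glass brush jar 76 mm across, 100 mm high, right of the tray. Origin: centre of its underside. Leave it standing.
- glue: Bystander: white glue bottle 60 mm across, 160 mm high, left of the press. Origin: centre of its underside. Leave it standing.

How it is judged:
By the outcome, as a careful person would: the job done as asked, in the order asked, and still so for the second after the job is handed in, with the robot touching nothing.
Of blank_a, blank_b, blank_c only 2 to 3 are there at a start; the rules pass over those that are not, and their reading is None.
At some moment in a run one of blank_a, blank_b, blank_c may be knocked a few centimetres aside while the robot is not near it.
Once in a run the grip may slacken for a moment while it holds something.
It also fails if it takes over 200 s, if anything falls off the work surface, if the arm or the gripper's body presses on something with over 40 N, if the wrist force passes 120 N, or if a joint passes its speed limit or range.

## Robot

A 6-joint arm with a two-finger parallel gripper is mounted at the origin on the work surface. World frame = base frame: x ahead of the robot, y to its left, z up, the work surface at z = 0. Lengths are in mm, angles in degrees, forces in N, time in s.
With the tool pointing down it reaches from about 350 to 850 mm from the base axis. Payload 8.1 kg.
Tool frame: the origin (TCP) lies midway between the tips of the shut fingers; the grasp point (between the pads) lies 19 mm behind it; z points along the fingers, y is the line along which they close (so a half turn about z gives the same grasp; the last joint's range is limited). The gripper opens to 85 mm and grips with 20 to 120 N. Pads are 22 mm wide; open, the fingers measure 114 mm over their backs; the gripper's body (76 mm by 85 mm) begins 54 mm behind the grasp point. The pads swing forward as they close: fully open they stand 13 mm farther back than shut.
Start: joints at [62.544, 7.471, 85.268, -0, 87.261, -4.893], TCP at [230.2, 554.088, 231.292] pointing down, gripper open.
Joint ranges: [-169.43, 169.43], [-51.17, 129.36], [1.28, 143.12], [-76.62, 256.62], [0, 156.53], [-152.29, 152.29]. Speed limits (degrees/s): [136.94, 136.94, 159.86, 180, 180, 180].

## Interface

Orientations are given as [roll, pitch, yaw] about the fixed x, y, z axes, in that order (R = Rz(yaw) Ry(pitch) Rx(roll)).
In Python, from bench import r gives the robot as it stands.
- The arm moves only by the shell command python3 steer.py 'ROWS' [FORCE]. ROWS is a JSON list of rows, 1 to 8 of them, each written [[rx, ry, rz], [dx, dy, dz], opening]: a rotation vector rx, ry, rz in shares of 120 degrees (1.0 is 120 degrees), then dx, dy, dz in normalised numbers (1 is 60 cm), then the finger opening in mm; each row is the pose to reach, as a shift and turn from the pose commanded when the command began, along the tool's axes at that moment; what a row does not reach only later rows make up. A row lasts 1/8 s, in which the tool goes at most 62.5 mm and 10.7 degrees, less where a joint would pass 70% of its speed; a pose out of reach is approached as far as the arm can. The fingers move at their own pace and stop on an object; FORCE is the grip in N (left out, the last holds). Time passes only in rows, so rows that do not move let the fingers close. It prints the time, the measured TCP pose, the force, the opening and the grip force at its end. No shift or turn number may pass 1 either way. Input that does not fit is refused with a message, and nothing moves.
- r.sense(): the state, without advancing time (a new reading comes with each control period).
- r.snapshot(name): name is "side" or "top"; returns a dict with "pixels" (420x560x3 uint8, blue, green, red), "fx", "fy", "cx", "cy" (pixels), "D" ([k1, k2, p1, p2, k3] as OpenCV has them; the pictures are not rectified), "pose" (4x4, takes a point from camera to world coordinates). Camera axes: x right, y up, looking along -z (the intrinsics and any distortion apply to the point x, -y, -z); pixel columns grow to the right and rows downward; lengths in mm; the calibration is good to about 2 mm. A picture is of the moment at which its call begins. There is no depth.
- r.hand_in(): hands the job in; it is judged then, once.
The state is a dict: "time": time; "joint_pos": joint angles; "qd": joint speeds; "joint_efforts": joint torques, N m; "tool_pos": TCP position; "tcp_rot": TCP orientation; "ft_force": force on the tool from outside, world axes, zero at the start; "wrist_torque": the same for the moment, N m; "finger_gap": finger opening in mm; "grip_force": force on a finger pad.
Only numpy, scipy, OpenCV 4.12 (cv2) and the standard library are available. Lean on these libraries where they do the work, as an engineer would, in place of code of your own. Each camera call takes 0.05 s, during which the arm holds its last target. There are 200 camera calls.

## Working session

There is one attempt and no reset: what is moved stays moved. The work goes in short steps, Python scripts to look and compute and a shell command to move; the robot and the scene stay as the last step left them, time stands still between calls to the robot, and variables do not carry over. Pictures are saved under pics/ and viewed, at most 14 in all, crops included, and the job is handed in when it is done.

```bash
ls; mkdir -p pics
cat > h.py <<'E'
import numpy as np, cv2
from bench import r
def snap(n):
    s=r.snapshot(n); return s
def K(s): return np.array([[s['fx'],0,s['cx']],[0,s['fy'],s['cy']],[0,0,1.]])
def ray(s,uv,z):
    p=cv2.undistortPoints(np.array(uv,float).reshape(-1,1,2),K(s),np.array(s['D'],float)).reshape(-1,2)
    T=np.array(s['pose']); d=np.c_[p[:,0],-p[:,1],-np.ones(len(p))]@T[:3,:3].T
    o=T[:3,3]; return o+d*((z-o[2])/d[:,2])[:,None]
def proj(s,P):
    T=np.array(s['pose']); q=(np.array(P,float).reshape(-1,3)-T[:3,3])@T[:3,:3]
    q=q*[1,-1,-1]; return cv2.projectPoints(q,np.zeros(3),np.zeros(3),K(s),np.array(s['D'],float))[0].reshape(-1,2)
E
python3 - <<'E'
from h import *
for n in ('top','side'):
    s=snap(n); cv2.imwrite(f'pics/{n}0.png',s['pixels']); print(n,np.round(s['pose'],3).tolist(),s['fx'],s['D'])
print(r.sense())
E
```

```text
bench.py
pics
steer.py
top [[-0.006, 0.993, -0.117, 457.402], [-1.0, -0.007, -0.011, -55.125], [-0.012, 0.117, 0.993, 1285.891], [0.0, 0.0, 0.0, 1.0]] 405.24345194556565 [-0.10435371  0.          0.          0.          0.        ]
side [[0.933, 0.276, -0.231, 348.203], [-0.36, 0.72, -0.594, -708.023], [0.002, 0.637, 0.771, 937.019], [0.0, 0.0, 0.0, 1.0]] 385.0405042996034 [-0.00603112  0.          0.          0.          0.        ]
{'time': 0.1, 'joint_pos': array([ 6.25458930e+01,  7.51209954e+00,  8.53238566e+01,  1.91722089e-04,
        8.72621069e+01, -4.89367854e+00]), 'qd': array([ 0.02410868,  0.0266391 , -0.2408733 ,  0.00316897, -0.0415674 ,
        0.12055391]), 'joint_efforts': array([ 1.16099051e-03, -5.70957649e+01, -5.01937401e+01, -1.94929630e-04,
        8.20699031e-03,  1.01237968e-04]), 'tool_pos': array([229.94515845, 553.64211898, 230.3277627 ]), 'tcp_rot': array([-1.79902311e+02, -8.55624684e-03,  1.57439555e+02]), 'ft_force': array([-0.14510013, -0.47831495,  0.84795294]), 'wrist_torque': array([-0.0180631 ,  0.03494941,  0.02607876]), 'grip_force': 0.0, 'finger_gap': 85.47571076390385}
```

View pics/top0.png

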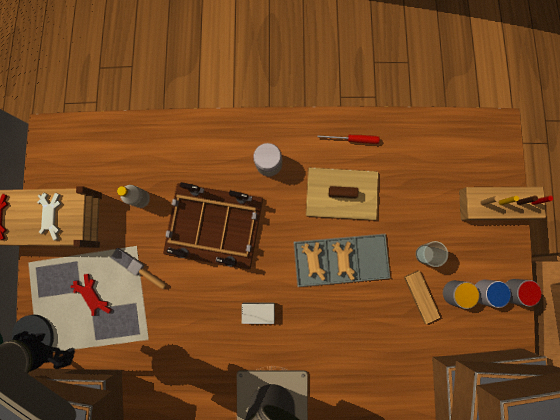

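View pics/side0.png

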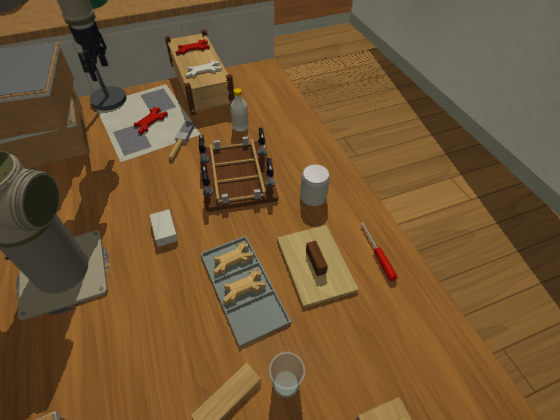

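Run:
```python
from h import *
a=cv2.imread('pics/top0.png'); 
c=cv2.resize(a[170:280,155:255],None,fx=5,fy=5,interpolation=cv2.INTER_CUBIC)
cv2.imwrite('pics/c1.png',c)
print(c.shape)
b=cv2.imread('pics/side0.png')
hs=cv2.cvtColor(a,cv2.COLOR_BGR2HSV)
for n,p in dict(blank=(314,250),blank2=(343,260),board=(320,205),table=(280,250),slab=(212,245),rib=(222,240),tray=(375,255)).items(): print(n,a[p[1],p[0]],hs[p[1],p[0]])
```

```text
(550, 500, 3)
blank [ 57 119 171] [ 16 170 171]
blank2 [ 72 147 203] [ 17 165 203]
board [ 80 146 184] [ 19 144 184]
table [ 29  80 144] [ 13 204 144]
slab [16 36 73] [ 11 199  73]
rib [ 63 128 181] [ 17 166 181]
tray [ 95 107 103] [ 40  29 107]
```

View pics/c1.png

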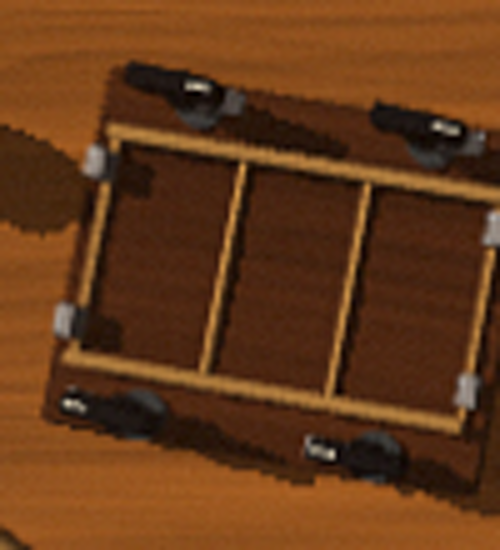

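```bash
cat > meas.py <<'E'
from h import *
def tan(s,box,lo=(14,90,110),hi=(24,190,255)):
    hs=cv2.cvtColor(s['pixels'],cv2.COLOR_BGR2HSV); m=cv2.inRange(hs,lo,hi); k=np.zeros_like(m); x0,y0,x1,y1=box; k[y0:y1,x0:x1]=255
    m&=k; n,l,st,c=cv2.connectedComponentsWithStats(m); return [(l==i) for i in range(1,n) if st[i,4]>60]
def rect(s,m,z):
    v,u=np.nonzero(m); c=np.c_[u,v].astype(float)
    c=np.r_[c+[.5,.5],c-[.5,.5],c+[.5,-.5],c+[-.5,.5]]
    P=ray(s,c,z)[:,:2]
    R=cv2.minAreaRect(P.astype(np.float32)); B=cv2.boxPoints(R)
    Q=P[:len(P)//4]; q=P-P.mean(0); w,V=np.linalg.eigh(q.T@q)
    a=np.degrees(np.arctan2(V[1,1],V[0,1]))
    return R,B,P.mean(0),a,m.sum()
E
python3 - <<'E'
from meas import *
s=snap('top')
np.set_printoptions(precision=1,suppress=True)
for n,b,z in (('press',(155,170,270,280),41.5),('board',(300,160,385,225),15),('blanks',(296,236,390,286),26)):
    for m in tan(s,b):
        R,B,c,a,k=rect(s,m,z); print(n,k,np.round(R[0],1),np.round(R[1],1),round(R[2],2),'pca',c,round(a,1)); print(B.round(1).tolist())
hs=cv2.cvtColor(s['pixels'],cv2.COLOR_BGR2HSV)
# handle
m=((hs[...,2]<90)); k=np.zeros_like(m);k[184:200,326:362]=1
R,B,c,a,k=rect(s,m&k,55); print('handle',R,c,a)
# tray
m=cv2.inRange(hs,(20,0,60),(120,75,200))>0
k=np.zeros_like(m);k[228:292,288:396]=1
R,B,c,a,k=rect(s,m&k,12); print('tray',R,c,a)
# stops
m=cv2.inRange(hs,(0,0,110),(180,70,255)); k=np.zeros_like(m);k[185:280,160:268]=255
n,l,st,c=cv2.connectedComponentsWithStats(m&k)
for i in range(1,n):
    if st[i,4]>5: print('stop?',st[i],ray(s,c[i],52))
# can, jar tops
E
```

```text
press 619 [556.6 186.8] [256.9 157.1] 79.94 pca [554. 186.] 72.1
[[456.79998779296875, 74.0], [611.5, 46.599998474121094], [656.4000244140625, 299.6000061035156], [501.70001220703125, 327.0]]
board 3020 [ 658.5 -222.6] [228.7 161. ] 86.2 pca [ 657.9 -220.7] 86.4
[[570.5999755859375, -331.3999938964844], [731.2999877929688, -342.1000061035156], [746.4000244140625, -113.9000015258789], [585.7999877929688, -103.19999694824219]]
blanks 432 [ 445.5 -220. ] [120.6  65.3] 1.69 pca [ 449.9 -222.7] -168.3
[[384.29998779296875, -189.10000610351562], [386.20001220703125, -254.5], [506.70001220703125, -250.89999389648438], [504.79998779296875, -185.60000610351562]]
blanks 421 [ 443.6 -128. ] [120.6  63.6] 7.36 pca [ 447.1 -129.3] -164.1
[[379.70001220703125, -104.19999694824219], [387.79998779296875, -167.3000030517578], [507.5, -151.8000030517578], [499.29998779296875, -88.80000305175781]]
handle ((652.986328125, -224.97235107421875), (96.39386749267578, 38.97759246826172), 85.79312133789062) [ 653.1 -223.6] 85.86849169193424
tray ((446.5757141113281, -219.4717254638672), (141.3065185546875, 292.7716369628906), 4.484230995178223) [ 446.1 -234.8] 96.10145901888743
stop? [242 194   5   3   7] [[646.7  83.7  52. ]]
stop? [172 199   4   6  17] [[628.6 302.7  52. ]]
stop? [252 212   4   7  21] [[584.   52.9  52. ]]
stop? [166 231   4   6  18] [[529.5 320.3  52. ]]
stop? [246 245   4   6  20] [[485.4  70.4  52. ]]
stop? [216 258   6   4  10] [[449.  159.1  52. ]]
```

Run:
```python
from meas import *
s=snap('top'); a=s['pixels']
c=cv2.resize(a[228:292,290:395],None,fx=7,fy=7,interpolation=cv2.INTER_CUBIC)
cv2.imwrite('pics/c2.png',c)
np.set_printoptions(precision=1,suppress=True)
for m in tan(s,(296,236,390,286)):
    f=m.astype(np.uint8); f=np.kron(f,np.ones((4,4),np.uint8))
    o=cv2.morphologyEx(f,cv2.MORPH_OPEN,np.ones((36,36),np.uint8)); v,u=np.nonzero(o)
    P=ray(s,np.c_[u,v]/4-.375,26)[:,:2]
    print(cv2.minAreaRect(P.astype(np.float32)),P.mean(0))
    v,u=np.nonzero(m);  R=ray(s,np.c_[u,v],26)[:,:2]
    # column widths along x
    for x in range(380,512,8):
        q=R[(R[:,0]>=x)&(R[:,0]<x+8),1]; print(x,len(q),q.min() if len(q) else 0,q.max() if len(q) else 0)
```

```text
((443.9703063964844, -220.88339233398438), (36.522064208984375, 66.94512939453125), 89.43067932128906) [ 444.2 -221.3]
380 3 -248.35408548955206 -242.1698954350983
388 9 -251.56516898202224 -239.19190056894615
396 18 -248.58894696997993 -205.36311853495653
404 24 -251.86556533415475 -202.32544797174043
412 45 -251.98783086372475 -205.56838342110143
420 36 -242.81336677278102 -205.6724290895821
428 22 -236.85512115599116 -205.8302674861121
436 33 -237.03607614695673 -205.93667492711754
444 22 -237.15811774341026 -206.0980624007664
452 36 -237.34329197790564 -203.1082671938589
460 35 -237.53100616225646 -203.27111238652572
468 32 -246.98702063949366 -191.08162450128003
476 53 -250.16467674421838 -188.03221354101098
484 22 -241.09183930055227 -191.34768428544456
492 34 -244.40611773793788 -188.29565979784942
500 8 -244.47363086832544 -200.89138066457156
508 0 0 0
((440.1231689453125, -127.94477844238281), (36.32482147216797, 63.76728820800781), 89.5687255859375) [ 440.7 -128.5]
380 1 -155.75916284728325 -155.75916284728325
388 13 -162.0412966973721 -149.67956241506897
396 21 -159.00125770842527 -112.8338854206589
404 31 -162.25128645483267 -112.86590028570947
412 44 -162.29380865770756 -116.0445734558329
420 24 -150.07695789617108 -113.09298891178793
428 33 -144.06379158800527 -113.1258577546752
436 32 -144.18394391181678 -113.22510813185458
444 25 -144.22429577253195 -110.2033140906016
452 33 -141.2937757005413 -110.30211586563482
460 23 -141.37472715132176 -107.34201490380046
468 49 -153.88661250291472 -95.02949885276519
476 37 -153.9306603752415 -95.08989495586164
484 29 -144.8051290846295 -92.08297364426652
492 24 -144.93348356666868 -95.24235002992482
500 3 -144.97657581593646 -138.76936900051305
508 0 0 0
```

View pics/c2.png

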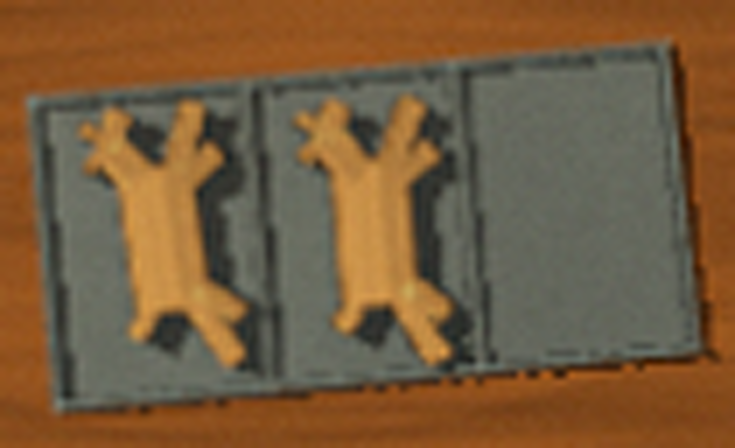

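```bash
cat > need.py <<'E'
import sys, numpy as np
from scipy.spatial.transform import Rotation as R
from bench import r
s=r.sense(); np.set_printoptions(precision=1,suppress=True)
A=R.from_euler('xyz',s['tcp_rot'],degrees=True); p=s['tool_pos']
for w in sys.argv[1:]:
    x,y,z,yaw=map(float,w.split(','))
    B=R.from_euler('xyz',[180,0,yaw],degrees=True)
    print((A.inv()*B).as_rotvec(degrees=True),A.inv().apply([x-p[0],y-p[1],z-p[2]]))
print('t',round(s['time'],1),p,s['tcp_rot'],'F',s['ft_force'],'gap',round(s['finger_gap'],1),'grip',round(s['grip_force'],1),'q',s['joint_pos'])
E
python3 need.py 440,250,220,170 441,-128,120,187
```

```text
[ -0.1  -0.  -12.6] [-310.5 -199.9   10.8]
[ -0.1  -0.  -29.6] [-456.4 -548.5  111.2]
t 0.2 [230.  553.8 230.6] [-179.9   -0.   157.4] F [ 0.2 -0.4  0.3] gap 85.4 grip 0.0 q [62.5  7.5 85.3 -0.  87.3 -4.9]
```

The rows are not in the units I measure in: shifts go in shares of 60 cm and turns go in shares of 120 degrees. I convert before sending: -400 mm / 600 = -0.6667, -370 mm / 600 = -0.6167, -29.6 degrees / 120 = -0.2467.

```bash
python3 steer.py '[[[0,0,-0.0417],[-0.1,-0.0583,0.0083],85],[[0,0,-0.0833],[-0.2,-0.125,0.0167],70],[[0,0,-0.1083],[-0.3,-0.1917,0.0167],60],[[0,0,-0.1083],[-0.4,-0.2583,0.0167],52],[[0,0,-0.1083],[-0.5167,-0.3333,0.0167],52],[[0,0,-0.1667],[-0.5667,-0.45,0.05],52],[[0,0,-0.2333],[-0.6167,-0.55,0.0833],52],[[0,0,-0.2467],[-0.6667,-0.6667,0.1167],52]]' 30
python3 steer.py '[[[0,0,0],[-0.0333,-0.0833,0.0333],52],[[0,0,0],[-0.0667,-0.1667,0.0667],52],[[0,0,0],[-0.0917,-0.25,0.0667],52],[[0,0,0],[-0.0917,-0.25,0.0667],52],[[0,0,0],[-0.0917,-0.25,0.0667],52]]'
python3 need.py 441,-128,30,187 441,-128,11,187
```

```text
time: 1.2
tool_pos: [439.0, 115.2, 182.4]
tcp_rot: [-180.0, 0.0, -172.8]
ft_force: [1.4, -0.2, -0.3]
finger_gap: 52.1
grip_force: 0.0
time: 1.82
tool_pos: [511.4, -24.8, 142.4]
tcp_rot: [180.0, -0.0, -173.0]
ft_force: [0.3, 0.5, -0.5]
finger_gap: 52.2
grip_force: 0.0
[ 0. -0. -0.] [ 82.4 -93.9 112.4]
[ 0. -0. -0.] [ 82.3 -93.9 131.4]
t 1.8 [511.4 -24.8 142.4] [ 180.   -0. -173.] F [ 0.3  0.5 -0.5] gap 52.2 grip 0.0 q [  -8.5   -2.7  105.2    0.    77.6 -105.5]
```

Scaled: 134 mm / 600 = 0.2233, 130 mm / 600 = 0.2167.

```bash
python3 steer.py '[[[0,0,0],[0.07,-0.0783,0.05],52],[[0,0,0],[0.1367,-0.1567,0.1],52],[[0,0,0],[0.1367,-0.1567,0.15],52],[[0,0,0],[0.1367,-0.1567,0.1967],52],[[0,0,0],[0.1367,-0.1567,0.2167],52],[[0,0,0],[0.1367,-0.1567,0.2233],52],[[0,0,0],[0.1367,-0.1567,0.2233],52]]'
python3 need.py 441,-128,8,187
python3 steer.py '[[[0,0,0],[0,0,0],30],[[0,0,0],[0,0,0],20],[[0,0,0],[0,0,0],20],[[0,0,0],[0,0,0],20]]' 40
python3 steer.py '[[[0,0,0],[0,0,-0.05],20],[[0,0,0],[0,0,-0.1167],20],[[0,0,0],[0,0,-0.1833],20],[[0,0,0],[0,0,-0.2333],20],[[0,0,0],[0,0,-0.2333],20]]'
python3 need.py 475.3,215,150,170
```

```text
time: 2.7
tool_pos: [442.7, -128.0, 9.5]
tcp_rot: [-180.0, 0.1, -172.9]
ft_force: [0.2, 0.2, 0.0]
finger_gap: 52.2
grip_force: 0.0
[-0.   0.1  0.1] [1.6 0.2 1.5]
t 2.7 [ 442.7 -128.     9.5] [-180.     0.1 -172.9] F [0.2 0.2 0. ] gap 52.2 grip 0.0 q [ -22.5   -0.5  118.3   -0.    62.1 -119.6]
time: 3.2
tool_pos: [443.1, -128.6, 10.0]
tcp_rot: [-179.9, 0.1, -173.0]
ft_force: [-0.1, 1.9, 6.5]
finger_gap: 32.8
grip_force: 40.9
time: 3.82
tool_pos: [443.8, -129.1, 151.6]
tcp_rot: [-179.8, 0.3, -173.0]
ft_force: [0.7, -0.1, -1.6]
finger_gap: 33.0
grip_force: 40.2
[-0.1  0.3 17. ] [-73.4 337.7   1. ]
t 3.8 [ 443.8 -129.1  151.6] [-179.8    0.3 -173. ] F [ 0.7 -0.1 -1.6] gap 33.0 grip 40.2 q [ -22.6  -11.8  112.4    0.    79.  -119.6]
```

Run:
```python
from meas import *
a=cv2.imread('pics/top0.png'); s=snap('top')
cy=np.array([np.sin(np.radians(10.1)),np.cos(np.radians(10.1))]); cx=np.array([cy[1],-cy[0]])
c=np.array([556.8,186.7])
t=np.arange(-140,140.5,1)
acc=0
for xx in (-30,-15,0,15,30):
    P=np.c_[c+xx*cx+t[:,None]*cy,np.full(len(t),28.)]
    uv=proj(s,P).astype(np.float32); v=cv2.remap(a,uv[:,0].reshape(-1,1),uv[:,1].reshape(-1,1),cv2.INTER_LINEAR).reshape(-1,3)[:,1].astype(float); acc=acc+v/5
from scipy.signal import find_peaks
p,_=find_peaks(acc,prominence=25); print(t[p],acc[p])
t=np.arange(-100,100.5,1); acc=0
for yy in (-60,-50,0,20,-20,60):
    P=np.c_[c+yy*cy+t[:,None]*cx,np.full(len(t),41.5)]
    uv=proj(s,P).astype(np.float32); v=cv2.remap(a,uv[:,0].reshape(-1,1),uv[:,1].reshape(-1,1),cv2.INTER_LINEAR).reshape(-1,3)[:,1].astype(float); acc=acc+v/6
p,_=find_peaks(acc,prominence=25); print(t[p],acc[p])
```

```text
[-125.  -40.   41.  125.] [112.  123.8 126.8 100.8]
[-72.  72.] [120.66666667 120.66666667]
```

Scaled: 380 mm / 600 = 0.6333, -150 mm / 600 = -0.25, 17 degrees / 120 = 0.1417.

```bash
python3 need.py 571.2,267.4,150,170
python3 steer.py '[[[0,0,0.025],[-0.0333,0.0917,0],20],[[0,0,0.0667],[-0.075,0.1833,0],20],[[0,0,0.1083],[-0.125,0.275,0],20],[[0,0,0.1417],[-0.1667,0.3667,0],20],[[0,0,0.1417],[-0.2083,0.4583,0],20],[[0,0,0.1417],[-0.25,0.55,0],20],[[0,0,0.1417],[-0.2917,0.6333,0],20],[[0,0,0.1417],[-0.2917,0.6333,0],20]]' 60
python3 need.py 571.2,267.4,50,170 571.2,267.4,27,170
```

```text
[-0.1  0.1 17. ] [-176.1  377.3   -0.6]
t 3.9 [ 442.6 -128.6  149.5] [-179.9    0.1 -173. ] F [ 0.1  0.6 -2.4] gap 32.8 grip 40.2 q [ -22.6  -11.7  112.6   -0.    78.9 -119.6]
time: 4.88
tool_pos: [567.6, 273.4, 144.8]
tcp_rot: [-179.9, -0.2, 170.3]
ft_force: [-0.2, -1.7, -1.1]
finger_gap: 32.4
grip_force: 65.9
[-0.1 -0.2  0.3] [-5.  -5.2 94.8]
[-0.1 -0.2  0.3] [ -5.1  -5.2 117.8]
t 4.9 [567.6 273.4 144.8] [-179.9   -0.2  170.3] F [-0.2 -1.7 -1.1] gap 32.4 grip 65.9 q [ 21.   15.3  85.5   0.1  79.4 -59.2]
```

```bash
python3 steer.py '[[[0,0,0],[0,0,0],20],[[0,0,0],[0,0,0],20]]'
python3 need.py 571.2,267.4,28,170
python3 - <<'E'
from h import *
s=snap('side'); cv2.imwrite('pics/s1.png',cv2.resize(s['pixels'][60:260,150:400],None,fx=3,fy=3))
E
```

```text
time: 5.12
tool_pos: [568.5, 268.9, 147.8]
tcp_rot: [-179.9, -0.1, 170.0]
ft_force: [0.6, 0.8, -1.0]
finger_gap: 32.1
grip_force: 65.9
[-0.1 -0.1 -0. ] [ -3.1  -0.9 119.8]
t 5.1 [568.5 268.9 147.8] [-179.9   -0.1  170. ] F [ 0.6  0.8 -1. ] gap 32.1 grip 65.9 q [ 20.7  14.9  85.7  -0.   79.5 -59.3]
```

View pics/s1.png

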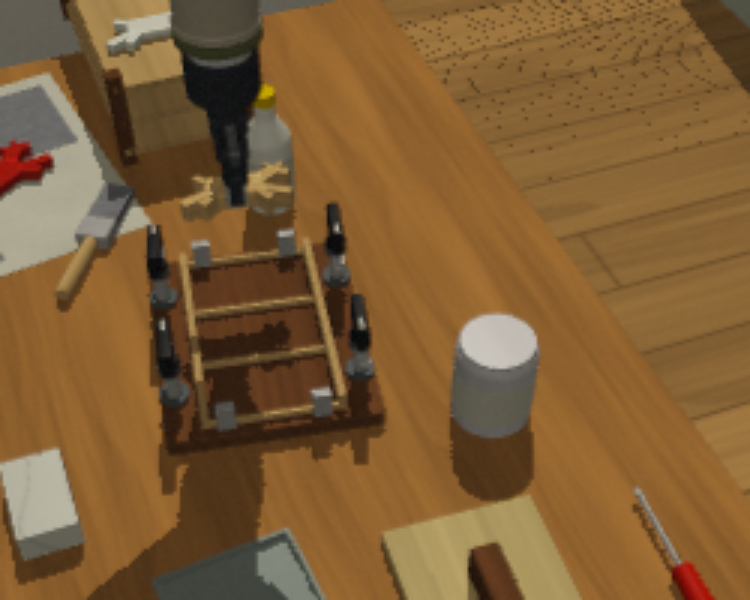

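The blank hangs level in the fingers over the left pocket (crop about 235,195), well clear of the glue bottle. Lowering it.

Scaled: 121 mm / 600 = 0.2017, 118 mm / 600 = 0.1967.

```bash
python3 steer.py '[[[0,0,0],[-0.0033,-0.0017,0.05],20],[[0,0,0],[-0.005,-0.0017,0.1],20],[[0,0,0],[-0.005,-0.0017,0.15],20],[[0,0,0],[-0.005,-0.0017,0.1833],20],[[0,0,0],[-0.005,-0.0017,0.1967],20],[[0,0,0],[-0.005,-0.0017,0.2017],20],[[0,0,0],[-0.005,-0.0017,0.2017],20]]'
python3 steer.py '[[[0,0,0],[0,0,0],40],[[0,0,0],[0,0,0],47],[[0,0,0],[0,0,-0.05],47],[[0,0,0],[0,0,-0.1167],47],[[0,0,0],[0,0,-0.2],52],[[0,0,0],[0,0,-0.2083],52]]'
python3 need.py 444,-221.2,110,182
```

```text
time: 6.05
tool_pos: [572.5, 269.0, 28.7]
tcp_rot: [180.0, 0.1, 170.0]
ft_force: [0.1, 0.7, -0.2]
finger_gap: 32.3
grip_force: 65.8
time: 6.8
tool_pos: [574.9, 270.0, 158.9]
tcp_rot: [179.7, 0.5, 170.0]
ft_force: [-0.2, -1.0, 0.2]
finger_gap: 52.0
grip_force: 0.0
[  0.2   0.5 -12. ] [  44.4 -506.7   46.1]
t 6.8 [574.9 270.  158.9] [179.7   0.5 170. ] F [-0.2 -1.   0.2] gap 52.0 grip 0.0 q [ 20.5  14.7  84.7  -0.   80.  -59.5]
```

```bash
cat > bl.py <<'E'
from meas import *
s=snap('top'); cv2.imwrite('pics/last.png',s['pixels'])
for m in tan(s,(285,225,400,300)):
    v,u=np.nonzero(m)
    f=np.kron(m.astype(np.uint8),np.ones((4,4),np.uint8)); o=cv2.morphologyEx(f,cv2.MORPH_OPEN,np.ones((34,34),np.uint8)); v,u=np.nonzero(o)
    if len(u): P=ray(s,np.c_[u,v]/4-.375,26)[:,:2]; print('blank tray',m.sum(),P.mean(0).round(1),cv2.minAreaRect(P.astype(np.float32)), 'pca',round(rect(s,m,26)[3],1))
E
python3 bl.py
python3 steer.py '[[[0,0,-0.0417],[0.0083,-0.1,0],52],[[0,0,-0.0833],[0.0167,-0.2,0],52],[[0,0,-0.1],[0.0333,-0.3,0],52],[[0,0,-0.1],[0.0417,-0.4,0],52],[[0,0,-0.1],[0.05,-0.5,0.0167],52],[[0,0,-0.1],[0.0583,-0.6,0.0333],52],[[0,0,-0.1],[0.0667,-0.7,0.05],52],[[0,0,-0.1],[0.0733,-0.8,0.0667],52]]'
python3 steer.py '[[[0,0,0],[0,-0.045,0],52],[[0,0,0],[0,-0.045,0],52],[[0,0,0],[0,-0.045,0],52]]'
python3 bl.py
python3 need.py 444,-221.2,8,182
```

```text
blank tray 432 [ 444.3 -222.5] ((443.96923828125, -222.37063598632812), (33.405067443847656, 67.19194030761719), 88.9724349975586) pca -166.7
time: 7.85
tool_pos: [443.8, -197.7, 111.1]
tcp_rot: [180.0, -0.1, -178.0]
ft_force: [0.7, 0.5, 1.0]
finger_gap: 52.0
grip_force: 0.0
time: 8.22
tool_pos: [445.8, -222.5, 111.6]
tcp_rot: [179.9, -0.1, -178.0]
ft_force: [-0.3, 0.2, 0.1]
finger_gap: 52.2
grip_force: 0.0
[ 0.1 -0.1  0.1] [  1.9   1.  103.9]
t 8.3 [ 446.  -222.2  111.9] [ 179.9   -0.1 -177.9] F [-0.1 -0.7 -0.3] gap 51.8 grip 0.0 q [ -32.4   -3.   108.8    0.    74.3 -124.5]
```

Scaled: 104 mm / 600 = 0.1733, 95 mm / 600 = 0.1583.

```bash
python3 steer.py '[[[0,0,0],[0.0033,0.0017,0.0667],52],[[0,0,0],[0.0033,0.0017,0.125],52],[[0,0,0],[0.0033,0.0017,0.1583],52],[[0,0,0],[0.0033,0.0017,0.1733],52],[[0,0,0],[0.0033,0.0017,0.1733],52]]'
python3 steer.py '[[[0,0,0],[0,0,0],30],[[0,0,0],[0,0,0],20],[[0,0,0],[0,0,0],20],[[0,0,0],[0,0,0],20]]' 60
python3 steer.py '[[[0,0,0],[0,0,-0.05],20],[[0,0,0],[0,0,-0.1167],20],[[0,0,0],[0,0,-0.1833],20],[[0,0,0],[0,0,-0.2333],20],[[0,0,0],[0,0,-0.2333],20]]'
python3 need.py 542.4,106,150,170
```

```text
time: 8.9
tool_pos: [444.2, -221.6, 8.4]
tcp_rot: [180.0, -0.0, -177.9]
ft_force: [0.2, 0.7, 0.1]
finger_gap: 52.0
grip_force: 0.0
time: 9.4
tool_pos: [445.5, -223.0, 10.1]
tcp_rot: [-179.9, 0.1, -178.0]
ft_force: [-0.6, 1.5, 6.7]
finger_gap: 32.3
grip_force: 60.9
time: 10.02
tool_pos: [446.2, -223.7, 152.0]
tcp_rot: [-179.8, 0.3, -178.0]
ft_force: [0.9, -0.1, -1.3]
finger_gap: 32.3
grip_force: 60.3
[-0.2  0.3 12. ] [-107.9  326.1    1.4]
t 10.0 [ 446.2 -223.7  152. ] [-179.8    0.3 -178. ] F [ 0.9 -0.1 -1.3] gap 32.3 grip 60.3 q [ -32.5   -5.7  107.    -0.    78.4 -124.5]
```

Scaled: 327 mm / 600 = 0.545, 270 mm / 600 = 0.45, 12 degrees / 120 = 0.1.

```bash
python3 steer.py '[[[0,0,0.025],[-0.03,0.09,0],20],[[0,0,0.05],[-0.06,0.18,0],20],[[0,0,0.1],[-0.09,0.27,0],20],[[0,0,0.1],[-0.12,0.36,0],20],[[0,0,0.1],[-0.15,0.45,0],20],[[0,0,0.1],[-0.18,0.545,0],20],[[0,0,0.1],[-0.18,0.545,0],20],[[0,0,0.1],[-0.18,0.545,0],20]]' 60
python3 steer.py '[[[0,0,0],[0,0,0],20],[[0,0,0],[0,0,0],20]]'
python3 need.py 542.4,106,28,170
```

```text
time: 11.02
tool_pos: [539.7, 108.1, 147.1]
tcp_rot: [-179.9, -0.1, 170.1]
ft_force: [-0.5, 0.2, -0.0]
finger_gap: 32.5
grip_force: 60.4
time: 11.28
tool_pos: [540.5, 107.0, 148.5]
tcp_rot: [-180.0, -0.0, 169.9]
ft_force: [0.2, 0.9, -0.9]
finger_gap: 32.5
grip_force: 60.4
[-0.  -0.  -0.1] [ -2.1  -0.6 120.5]
t 11.3 [540.5 107.  148.5] [-180.    -0.   169.9] F [ 0.2  0.9 -0.9] gap 32.5 grip 60.4 q [  5.9   3.   98.8  -0.   78.2 -74.1]
```

Scaled: 121 mm / 600 = 0.2017, 118 mm / 600 = 0.1967.

```bash
python3 steer.py '[[[0,0,0],[-0.0033,-0.0017,0.05],20],[[0,0,0],[-0.0033,-0.0017,0.1],20],[[0,0,0],[-0.0033,-0.0017,0.15],20],[[0,0,0],[-0.0033,-0.0017,0.1833],20],[[0,0,0],[-0.0033,-0.0017,0.1967],20],[[0,0,0],[-0.0033,-0.0017,0.2017],20],[[0,0,0],[-0.0033,-0.0017,0.2017],20]]'
python3 steer.py '[[[0,0,0],[0,0,0],40],[[0,0,0],[0,0,0],47],[[0,0,0],[0,0,-0.05],47],[[0,0,0],[0,0,-0.1167],47],[[0,0,0],[0,0,-0.2],60],[[0,0,0],[0,0,-0.225],60]]'
python3 steer.py '[[[0,0,0],[0,-0.1,0],60],[[0,0,0],[0,-0.2,0],70],[[0,0,0],[0,-0.3,0],70],[[0,0,0],[0,-0.4,0],70],[[0,0,0],[0,-0.4,0],70]]'
python3 - <<'E'
from h import *
s=snap('top'); cv2.imwrite('pics/t2.png',cv2.resize(s['pixels'][140:300,150:400],None,fx=3,fy=3,interpolation=cv2.INTER_CUBIC))
E
python3 need.py 657,-222,160,86
```

```text
time: 12.15
tool_pos: [543.2, 106.9, 28.5]
tcp_rot: [180.0, 0.1, 170.0]
ft_force: [0.1, 0.4, -1.1]
finger_gap: 32.2
grip_force: 60.4
time: 12.9
tool_pos: [544.8, 107.1, 167.4]
tcp_rot: [179.9, 0.4, 170.0]
ft_force: [-0.6, 0.0, -0.2]
finger_gap: 60.2
grip_force: 0.0
time: 13.52
tool_pos: [499.8, -133.4, 162.3]
tcp_rot: [-179.9, -0.0, 169.7]
ft_force: [0.8, 1.1, -0.4]
finger_gap: 70.0
grip_force: 0.0
[-0.  -0.  83.8] [-170.4  -61.6    2.1]
t 13.6 [ 500.2 -131.2  162.2] [180.   -0.  169.8] F [ 0.1  1.4 -0.4] gap 70.0 grip 0.0 q [ -20.4   -2.9  103.2    0.    79.7 -100.2]
```

View pics/t2.png

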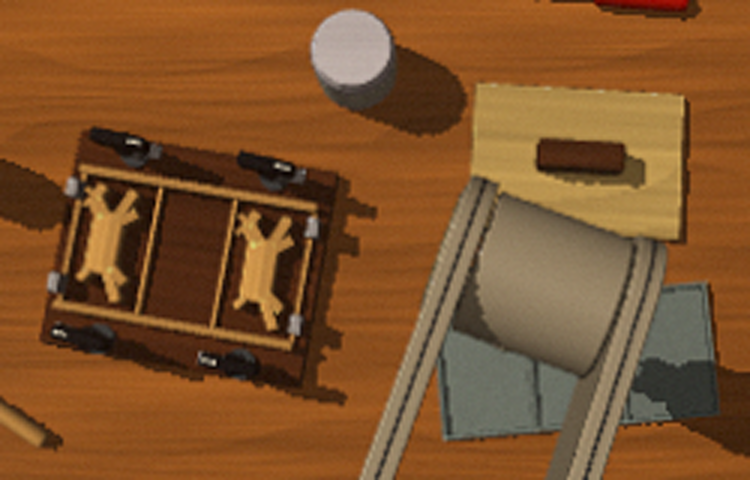

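Scaled: -170 mm / 600 = -0.2833, -150 mm / 600 = -0.25, 83.8 degrees / 120 = 0.6983.

```bash
python3 steer.py '[[[0,0,0.0875],[-0.05,-0.0167,0],70],[[0,0,0.175],[-0.1,-0.0333,0],70],[[0,0,0.2625],[-0.15,-0.05,0],70],[[0,0,0.35],[-0.2,-0.07,0],70],[[0,0,0.4375],[-0.25,-0.09,0],70],[[0,0,0.525],[-0.2833,-0.1033,0],70],[[0,0,0.6125],[-0.2833,-0.1033,0],70],[[0,0,0.6983],[-0.2833,-0.1033,0],70]]'
python3 steer.py '[[[0,0,0],[0,0,0],70],[[0,0,0],[0,0,0],70]]'
python3 need.py 657.5,-222.5,22,86
python3 - <<'E'
from h import *
s=snap('top'); uv=proj(s,[[440,-200,10]]); print(uv); 
for n,p,z in (('can',(267,157),105),): print(n,ray(s,p,z))
s=snap('side'); cv2.imwrite('pics/s2.png',cv2.resize(s['pixels'][150:320,200:400],None,fx=3,fy=3))
E
```

```text
time: 14.58
tool_pos: [658.2, -217.9, 161.6]
tcp_rot: [-179.9, -0.1, 86.0]
ft_force: [-0.5, -0.2, -0.4]
finger_gap: 70.2
grip_force: 0.0
time: 14.82
tool_pos: [657.8, -218.8, 162.3]
tcp_rot: [-180.0, -0.0, 86.5]
ft_force: [0.9, -0.7, 0.4]
finger_gap: 69.8
grip_force: 0.0
[-0.  -0.   0.5] [ -3.7  -0.  140.3]
t 14.8 [ 657.8 -218.8  162.3] [-180.    -0.    86.5] F [ 0.9 -0.7  0.4] gap 69.8 grip 0.0 q [-22.6  23.9  73.    0.   83.1 -19.2]
[[335.47816901 262.01331034]]
can [[753.65716322   8.90433417 105.        ]]
```

View pics/s2.png

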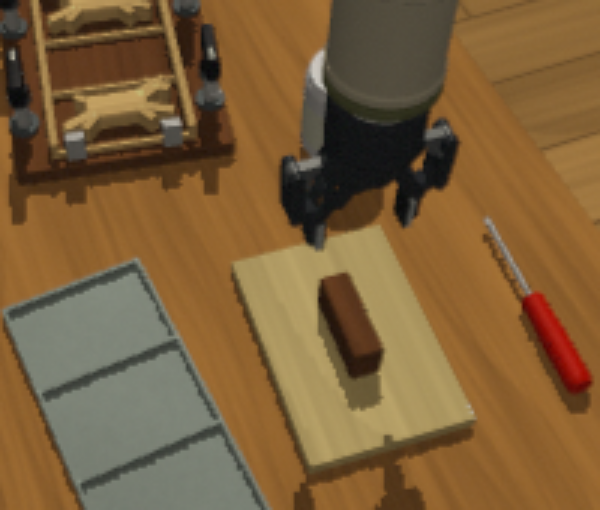

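The gripper stands squarely above the handle with its fingers across the 30 mm width; going down to grip it.

Scaled: 140 mm / 600 = 0.2333, 138 mm / 600 = 0.23, 0.5 degrees / 120 = 0.0042.

```bash
python3 steer.py '[[[0,0,0.0042],[-0.0067,0,0.0667],70],[[0,0,0.0042],[-0.0067,0,0.1333],70],[[0,0,0.0042],[-0.0067,0,0.1833],70],[[0,0,0.0042],[-0.0067,0,0.2167],70],[[0,0,0.0042],[-0.0067,0,0.23],70],[[0,0,0.0042],[-0.0067,0,0.2333],70],[[0,0,0.0042],[-0.0067,0,0.2333],70]]' 60
python3 steer.py '[[[0,0,0],[0,0,0],45],[[0,0,0],[0,0,0],30],[[0,0,0],[0,0,0],15],[[0,0,0],[0,0,0],15],[[0,0,0],[0,0,0],15],[[0,0,0],[0,0,0],15]]' 110
python3 steer.py '[[[0,0,0],[0,0,-0.025],15],[[0,0,0],[0,0,-0.0667],15],[[0,0,0],[0,0,-0.1167],15],[[0,0,0],[0,0,-0.1667],15],[[0,0,0],[0,0,-0.2167],15],[[0,0,0],[0,0,-0.225],15],[[0,0,0],[0,0,-0.225],15]]'
python3 need.py 556.8,186.7,160,80
```

```text
time: 15.8
tool_pos: [658.3, -224.4, 24.1]
tcp_rot: [179.9, 0.0, 85.8]
ft_force: [0.3, 1.0, 0.7]
finger_gap: 69.9
grip_force: 0.0
time: 16.55
tool_pos: [658.2, -224.3, 23.9]
tcp_rot: [179.9, 0.0, 85.7]
ft_force: [-0.2, 1.8, 6.4]
finger_gap: 28.3
grip_force: 110.0
time: 17.42
tool_pos: [656.8, -223.8, 156.7]
tcp_rot: [-179.9, -0.0, 85.7]
ft_force: [-0.0, -1.2, -7.7]
finger_gap: 28.0
grip_force: 109.7
[-0.1 -0.   5.7] [ 402.  -130.3   -3. ]
t 17.4 [ 656.8 -223.8  156.7] [-179.9   -0.    85.7] F [-0.  -1.2 -7.7] gap 28.0 grip 109.7 q [-23.   24.3  73.2  -0.   82.6 -18.8]
```

```bash
cat > pk.py <<'E'
from meas import *
import sys
s=snap('top'); 
a=np.radians(10.1); cy=np.array([np.sin(a),np.cos(a)]); cx=np.array([cy[1],-cy[0]]); c=np.array([556.8,186.7])
# rectified press crop at z=42, 3 px/mm  (up=+x, left=+y)
g=np.mgrid[-120:120:.4,-150:150:.4]; X=-g[0]; Y=-g[1]
P=np.c_[(c+X.reshape(-1,1)*cx+Y.reshape(-1,1)*cy),np.full(X.size,float(sys.argv[2]))]
uv=proj(s,P).astype(np.float32).reshape(*X.shape,2)
cv2.imwrite(sys.argv[1],cv2.remap(s['pixels'],uv[...,0],uv[...,1],cv2.INTER_CUBIC))
E
python3 pk.py pics/p1.png 42
```

```text
(no output)
```

View pics/p1.png

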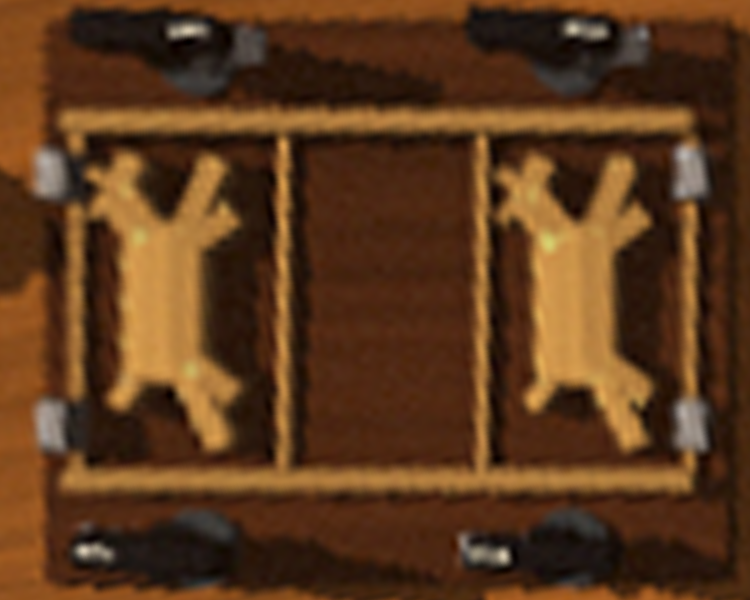

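Scaled: 340 mm / 600 = 0.5667, 300 mm / 600 = 0.5, 5.7 degrees / 120 = 0.0475.

```bash
python3 steer.py '[[[0,0,0.0083],[0.05,-0.0167,0],15],[[0,0,0.0167],[0.125,-0.04,0],15],[[0,0,0.025],[0.2,-0.065,0],15],[[0,0,0.0333],[0.275,-0.09,0],15],[[0,0,0.0417],[0.35,-0.1133,-0.0033],15],[[0,0,0.0475],[0.425,-0.1383,-0.0033],15],[[0,0,0.0475],[0.5,-0.1617,-0.005],15],[[0,0,0.0475],[0.5667,-0.1833,-0.005],15]]'
python3 need.py 556.8,186.7,160,80
```

```text
time: 18.48
tool_pos: [571.1, 124.7, 158.5]
tcp_rot: [-179.8, 0.0, 80.1]
ft_force: [1.3, 0.0, -6.6]
finger_gap: 28.5
grip_force: 110.1
[-0.2  0.   0.1] [ 58.6 -24.8  -1.5]
t 18.5 [571.1 124.7 158.5] [-179.8    0.    80.1] F [ 1.3  0.  -6.6] gap 28.5 grip 110.1 q [ 7.3  7.8 92.6  0.  79.8 17.2]
```

Scaled: 58 mm / 600 = 0.0967, 35 mm / 600 = 0.0583.

```bash
python3 steer.py '[[[0,0,0],[0.0583,-0.025,0],15],[[0,0,0],[0.0967,-0.04,0],15],[[0,0,0],[0.0967,-0.04,0],15],[[0,0,0],[0.0967,-0.04,0],15],[[0,0,0],[0.0967,-0.04,0],15]]'
python3 need.py 556.8,186.7,75,79.9
python3 - <<'E'
from h import *
s=snap('side'); cv2.imwrite('pics/s3.png',cv2.resize(s['pixels'][60:260,150:400],None,fx=3,fy=3))
E
```

```text
time: 19.1
tool_pos: [559.2, 183.5, 159.9]
tcp_rot: [-179.9, 0.0, 80.0]
ft_force: [-0.0, 0.1, -6.2]
finger_gap: 28.8
grip_force: 110.2
[-0.1  0.   0.1] [ 2.8 -2.8 84.9]
t 19.1 [559.2 183.5 159.9] [-179.9    0.    80. ] F [-0.   0.1 -6.2] gap 28.8 grip 110.2 q [13.2  8.3 91.9 -0.  79.9 23.2]
```

View pics/s3.png

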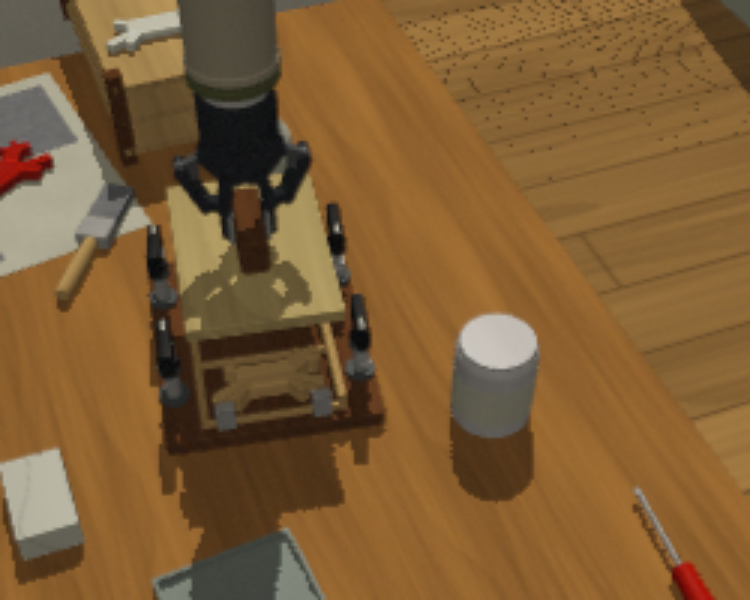

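Run:
```python
from h import *
s=snap('side'); a=np.radians(10.1); cy=np.array([np.sin(a),np.cos(a)]); cx=np.array([cy[1],-cy[0]]); c=np.array([559.2,183.5])
for p in ((342,313),(187,329),(170,185),(270,272),(240,272)):
    P=ray(s,(150+p[0]/3,60+p[1]/3),151 if p[1]!=272 else 151)[0]; d=P[:2]-c; print(p,d@cx,d@cy)
for X,Y,Z in ((78,-112,151),(-78,-112,151),(-78,112,151),(15,-45,191),(-15,-45,191),(15,45,191)):
    print(X,Y,Z,(proj(s,[*(c+X*cx+Y*cy),Z])[0]-[150,60])*3)
```

```text
(342, 313) 75.25789225890745 -115.93155679083047
(187, 329) -74.35736305116174 -109.39314315461344
(170, 185) -72.6332831306415 113.1131124032045
(270, 272) 14.595397134240077 -44.561938242335565
(240, 272) -14.933089794789655 -38.88032968779426
78 -112 151 [344.07194699 309.84357049]
-78 -112 151 [183.43225641 331.41251584]
-78 112 151 [165.08918851 186.23269819]
15 -45 191 [267.75085176 241.56656535]
-15 -45 191 [237.12774117 245.42178423]
15 45 191 [255.98201836 184.49233914]
```

The board hangs level and centred (corner rays give x ±75, y −109…−116 / +113 in press axes). Lowering.

The rows are not in the units I measure in: shifts go in shares of 60 cm and turns go in shares of 120 degrees. I convert before sending: 85 mm / 600 = 0.1417, 80 mm / 600 = 0.1333.

```bash
python3 steer.py '[[[0,0,0],[0.005,-0.005,0.0333],15],[[0,0,0],[0.005,-0.005,0.075],15],[[0,0,0],[0.005,-0.005,0.1083],15],[[0,0,0],[0.005,-0.005,0.1333],15],[[0,0,0],[0.005,-0.005,0.1417],15],[[0,0,0],[0.005,-0.005,0.1417],15],[[0,0,0],[0.005,-0.005,0.1417],15]]'
python3 need.py 556.8,186.7,70,79.9
python3 steer.py '[[[0,0,0],[0,0,0.0033],15],[[0,0,0],[0,0,0.0067],15],[[0,0,0],[0,0,0.01],15],[[0,0,0],[0,0,0.0117],15],[[0,0,0],[0,0,0.0117],15]]'
```

```text
time: 20.08
tool_pos: [557.7, 188.2, 76.8]
tcp_rot: [179.9, -0.0, 80.0]
ft_force: [-0.4, -0.2, -5.3]
finger_gap: 28.2
grip_force: 110.0
[ 0.1 -0.   0.1] [-1.6 -0.7  6.8]
t 20.1 [557.7 188.2  76.8] [179.9  -0.   80. ] F [-0.4 -0.2 -5.3] gap 28.2 grip 110.0 q [13.7 12.8 96.   0.  71.1 23.6]
time: 20.7
tool_pos: [556.7, 187.9, 68.4]
tcp_rot: [-180.0, 0.0, 80.0]
ft_force: [0.1, 0.4, -6.9]
finger_gap: 28.4
grip_force: 110.0
```

Scaled: 3 mm / 600 = 0.005, 2 mm / 600 = 0.0033.

```bash
python3 steer.py '[[[0,0,0],[0,0,0.0017],15],[[0,0,0],[0,0,0.0033],15],[[0,0,0],[0,0,0.005],15],[[0,0,0],[0,0,0.005],15]]'
python3 steer.py '[[[0,0,0],[0,0,0.0008],15],[[0,0,0],[0,0,0.0017],15],[[0,0,0],[0,0,0.0017],15]]'
```

```text
time: 21.2
tool_pos: [557.2, 188.1, 66.0]
tcp_rot: [180.0, -0.0, 80.0]
ft_force: [1.0, 4.4, -2.0]
finger_gap: 28.6
grip_force: 117.1
time: 21.58
tool_pos: [557.4, 188.2, 65.8]
tcp_rot: [179.9, -0.0, 80.0]
ft_force: [-3.1, -0.3, 5.8]
finger_gap: 28.5
grip_force: 114.1
```

Scaled: -130 mm / 600 = -0.2167, -90 mm / 600 = -0.15.

```bash
python3 steer.py '[[[0,0,0],[0,0,0],40],[[0,0,0],[0,0,0],60],[[0,0,0],[0,0,-0.0083],60],[[0,0,0],[0,0,-0.0667],60],[[0,0,0],[0,0,-0.15],60],[[0,0,0],[0,0,-0.2167],60]]' 40
python3 steer.py '[[[0,0,0],[-0.1,0,0],50],[[0,0,0],[-0.2,0,0],50],[[0,0,0],[-0.3,0,0],50],[[0,0,0],[-0.4,0,0],50],[[0,0,0],[-0.4667,0,0],50],[[0,0,0],[-0.4667,0,0],50]]'
python3 pk.py pics/p2.png 56.5; python3 need.py
```

```text
time: 22.32
tool_pos: [557.3, 188.1, 197.2]
tcp_rot: [179.9, -0.0, 80.0]
ft_force: [0.5, 0.1, -1.2]
finger_gap: 59.9
grip_force: 0.0
time: 23.08
tool_pos: [508.0, -90.5, 195.1]
tcp_rot: [180.0, 0.0, 79.8]
ft_force: [0.4, 0.4, 0.6]
finger_gap: 50.1
grip_force: 0.0
t 23.1 [508.3 -88.9 195. ] [180.   -0.   79.9] F [ 1.   0.1 -0.8] gap 50.2 grip 0.0 q [-15.6  -4.5 101.3   0.   83.2  -5.5]
```

View pics/p2.png

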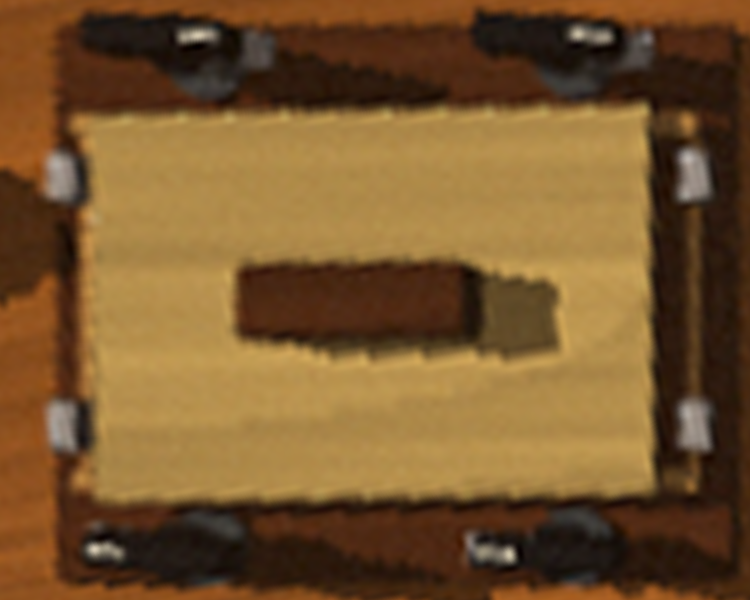

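Board sits square and centred between posts and stops (edges 85–655 × 102–500 px in the rectified crop). Now the knobs, starting near left.

```bash
python3 need.py 471.5,278,150,77
```

```text
[ 0.  -0.   2.9] [ 354.7 -100.8   45. ]
t 23.1 [508.3 -88.9 195. ] [180.   -0.   79.9] F [ 1.   0.1 -0.8] gap 50.2 grip 0.0 q [-15.6  -4.5 101.3   0.   83.2  -5.5]
```

Scaled: 355 mm / 600 = 0.5917, 300 mm / 600 = 0.5, 3 degrees / 120 = 0.025.

```bash
python3 steer.py '[[[0,0,0.025],[0.1,-0.0283,0],50],[[0,0,0.025],[0.2,-0.0567,0],50],[[0,0,0.025],[0.3,-0.085,0],50],[[0,0,0.025],[0.4,-0.1133,0.0167],50],[[0,0,0.025],[0.5,-0.1417,0.05],50],[[0,0,0.025],[0.5917,-0.1683,0.075],50],[[0,0,0.025],[0.5917,-0.1683,0.075],50],[[0,0,0.025],[0.5917,-0.1683,0.075],50]]' 80
python3 steer.py '[[[0,0,0],[0,0,0],50],[[0,0,0],[0,0,0],50]]'
python3 need.py 471.5,278,84,77
python3 - <<'E'
from h import *
s=snap('side'); cv2.imwrite('pics/s4.png',cv2.resize(s['pixels'][90:220,180:300],None,fx=4.5,fy=4.5))
E
```

```text
time: 24.12
tool_pos: [469.7, 280.4, 149.6]
tcp_rot: [-180.0, 0.0, 77.2]
ft_force: [0.0, 0.2, 0.3]
finger_gap: 50.1
grip_force: 0.0
time: 24.38
tool_pos: [471.0, 278.5, 150.3]
tcp_rot: [180.0, -0.0, 76.9]
ft_force: [0.1, 0.6, -0.2]
finger_gap: 50.0
grip_force: 0.0
[ 0.  -0.  -0.1] [-0.4  0.5 66.3]
t 24.4 [471.  278.5 150.3] [180.   -0.   76.9] F [ 0.1  0.6 -0.2] gap 50.0 grip 0.0 q [25.2  2.3 99.3 -0.  78.3 38.3]
```

View pics/s4.png

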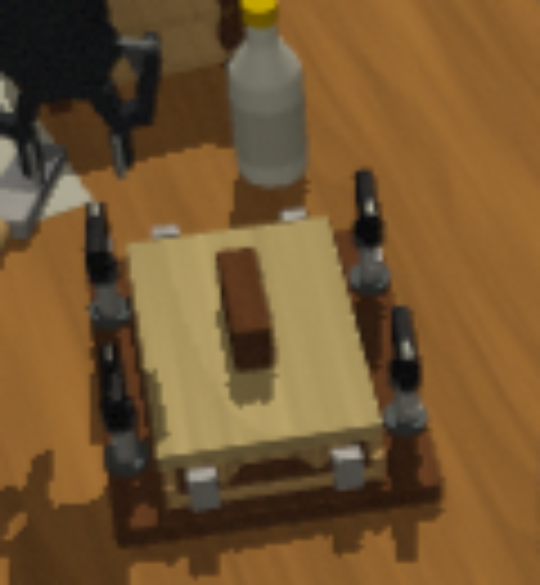

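Scaled: 66 mm / 600 = 0.11, 62 mm / 600 = 0.1033.

```bash
python3 steer.py '[[[0,0,0],[0,0,0.05],50],[[0,0,0],[0,0,0.0833],50],[[0,0,0],[0,0,0.1033],50],[[0,0,0],[0,0,0.11],50],[[0,0,0],[0,0,0.11],50],[[0,0,0],[0,0,0.11],50]]'
python3 steer.py '[[[0,0,0],[0,0,0],30],[[0,0,0],[0,0,0],10],[[0,0,0],[0,0,0],5],[[0,0,0],[0,0,0],5],[[0,0,0],[0,0,0],5]]' 60
python3 need.py 471.5,278,84,34
```

```text
time: 25.18
tool_pos: [471.0, 279.6, 84.6]
tcp_rot: [179.9, -0.1, 77.0]
ft_force: [1.3, 0.4, -0.4]
finger_gap: 49.9
grip_force: 0.0
time: 25.8
tool_pos: [473.2, 279.3, 84.9]
tcp_rot: [179.7, -0.1, 77.0]
ft_force: [10.6, -0.9, -3.1]
finger_gap: 12.9
grip_force: 62.5
[ 0.3 -0.2 43. ] [-1.7 -1.4  0.9]
t 25.8 [473.2 279.3  84.9] [179.7  -0.1  77. ] F [10.6 -0.9 -3.1] gap 12.9 grip 62.5 q [ 25.3   6.3 102.4  -0.1  71.   38.3]
```

Scaled: 2 mm / 600 = 0.0033, 44 degrees / 120 = 0.3667.

```bash
python3 steer.py '[[[0,0,0.0417],[0,0.0033,0],5],[[0,0,0.1],[0,0.0033,0],5],[[0,0,0.1583],[0,0.0033,0],5],[[0,0,0.2167],[0,0.0033,0],5],[[0,0,0.275],[0,0.0033,0],5],[[0,0,0.325],[0,0.0033,0],5],[[0,0,0.3667],[0,0.0033,0],5],[[0,0,0.3667],[0,0.0033,0],5]]'
python3 need.py
```

```text
time: 26.8
tool_pos: [475.3, 278.3, 84.9]
tcp_rot: [179.8, -0.3, 32.9]
ft_force: [10.6, -4.8, -2.8]
finger_gap: 12.8
grip_force: 62.7
t 26.8 [475.3 278.3  84.9] [179.8  -0.3  32.9] F [10.6 -4.8 -2.8] gap 12.8 grip 62.7 q [ 25.1   6.5 102.1  -0.2  71.1  82.2]
```

Scaled: -80 mm / 600 = -0.1333, -70 mm / 600 = -0.1167.

```bash
python3 steer.py '[[[0,0,0],[0,0,0],30],[[0,0,0],[0,0,0],50],[[0,0,0],[0,0,0],50],[[0,0,0],[0,0,0],50]]'
python3 steer.py '[[[0,0,0],[0,0,-0.05],50],[[0,0,0],[0,0,-0.1167],50],[[0,0,0],[0,0,-0.1333],50],[[0,0,0],[0,0,-0.1333],50]]'
python3 need.py 643.5,95.4,165,77
python3 pk.py pics/p3.png 105
```

```text
time: 27.3
tool_pos: [472.1, 279.0, 83.6]
tcp_rot: [-180.0, 0.0, 33.1]
ft_force: [-0.2, 0.2, 0.2]
finger_gap: 49.8
grip_force: 0.0
time: 27.8
tool_pos: [472.7, 279.2, 164.3]
tcp_rot: [180.0, -0.1, 33.0]
ft_force: [-0.1, 0.4, 0.2]
finger_gap: 49.9
grip_force: 0.0
[  0.   -0.1 -44. ] [ 42.9 247.2  -0.6]
t 27.8 [472.7 279.2 164.3] [180.   -0.1  33. ] F [-0.1  0.4  0.2] gap 49.9 grip 0.0 q [25.2  1.9 98.2  0.  79.8 82.2]
```

View pics/p3.png

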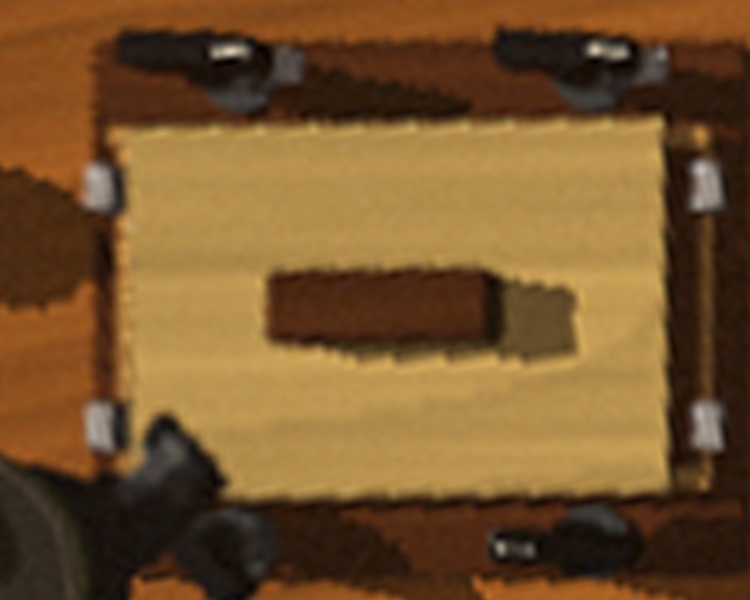

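Scaled: 247 mm / 600 = 0.4117, 108 mm / 600 = 0.18, -44 degrees / 120 = -0.3667.

```bash
python3 steer.py '[[[0,0,-0.075],[0.01,0.06,0],50],[[0,0,-0.15],[0.0217,0.12,0],50],[[0,0,-0.225],[0.0317,0.18,0],50],[[0,0,-0.3],[0.0433,0.24,0],50],[[0,0,-0.3667],[0.0533,0.3083,0],50],[[0,0,-0.3667],[0.0633,0.3667,0],50],[[0,0,-0.3667],[0.0717,0.4117,0],50],[[0,0,-0.3667],[0.0717,0.4117,0],50]]'
python3 steer.py '[[[0,0,0],[0,0,0],50],[[0,0,0],[0,0,0],50]]'
python3 need.py 643.5,95.4,84,77
python3 - <<'E'
from h import *
s=snap('top'); a=np.radians(10.1); cy=np.array([np.sin(a),np.cos(a)]); cx=np.array([cy[1],-cy[0]]); c=np.array([556.8,186.7])
# nl bar centre: darkest pixels near expected
p=c-100*cx+75*cy; uv=proj(s,[*p,108])[0].round().astype(int); print(uv)
g=s['pixels'].max(2); q=g[uv[1]-14:uv[1]+15,uv[0]-14:uv[0]+15]
m=np.zeros_like(g);m[uv[1]-14:uv[1]+15,uv[0]-14:uv[0]+15]=(q<40)*1
n,l,st,cc=cv2.connectedComponentsWithStats(m); i=1+np.argmax(st[1:,4]); v,u=np.nonzero(l==i)
P=ray(s,np.c_[u,v],105); print(st[i],cv2.minAreaRect(P[:,:2].astype(np.float32)),'expect',p)
cv2.imwrite('pics/p4.png',cv2.resize(s['pixels'][uv[1]-30:uv[1]+30,uv[0]-30:uv[0]+40],None,fx=8,fy=8,interpolation=cv2.INTER_CUBIC))
E
```

```text
time: 28.85
tool_pos: [642.8, 93.5, 161.0]
tcp_rot: [-179.8, 0.1, 76.9]
ft_force: [-0.6, 0.0, -0.2]
finger_gap: 49.6
grip_force: 0.0
time: 29.1
tool_pos: [642.2, 96.1, 162.9]
tcp_rot: [-179.9, 0.0, 77.1]
ft_force: [-0.2, 0.8, 0.3]
finger_gap: 50.0
grip_force: 0.0
[-0.1  0.   0.1] [-0.4  1.6 78.9]
t 29.1 [642.2  96.1 162.9] [-179.9    0.    77.1] F [-0.2  0.8  0.3] gap 50.0 grip 0.0 q [ 4.  17.3 81.2  0.  81.6 16.9]
[175 252]Traceback (most recent call last):
  File "<stdin>", line 7, in <module>
    return _wrapfunc(a, 'argmax', axis=axis, out=out, **kwds)
    return bound(*args, **kwds)
ValueError: attempt to get argmax of an empty sequence
```

```bash
cat > kn.py <<'E'
from h import *
a=np.radians(10.1); cy=np.array([np.sin(a),np.cos(a)]); cx=np.array([cy[1],-cy[0]]); c=np.array([556.8,186.7])
s=snap('top'); hs=cv2.cvtColor(s['pixels'],cv2.COLOR_BGR2HSV); g=s['pixels'].max(2)
# black bar: low value and not reddish-brown
b=s['pixels'].astype(int); m0=((b.max(2)<70)&((b[...,2]-b[...,0])<18)).astype(np.uint8)
for n,X,Y in (('nl',-100,75),('nr',-100,-75),('fl',100,75),('fr',100,-75)):
    p=c+X*cx+Y*cy; uv=proj(s,[*p,108])[0].round().astype(int)
    m=np.zeros_like(m0); sl=np.s_[uv[1]-11:uv[1]+12,uv[0]-11:uv[0]+12]; m[sl]=m0[sl]
    v,u=np.nonzero(m)
    if len(u)<8: print(n,len(u)); continue
    P=ray(s,np.c_[u,v],105)[:,:2]; q=P-p; L=np.c_[q@cx,q@cy]; d=L-L.mean(0); w,V=np.linalg.eigh(d.T@d); e=V[:,1]
    print(n,len(u),'centre off (press x,y)',L.mean(0).round(1),'bar angle cw from +y',round(np.degrees(np.arctan2(e[0],e[1]))%180,1),'size',(np.ptp(d@V,axis=0)).round(0))
E
python3 kn.py
```

```text
nl 43 centre off (press x,y) [  6.6 -14. ] bar angle cw from +y 104.9 size [40. 63.]
nr 13 centre off (press x,y) [-20.5 -20.6] bar angle cw from +y 178.0 size [ 8. 30.]
fl 102 centre off (press x,y) [-13.2 -10.9] bar angle cw from +y 178.7 size [65. 67.]
fr 106 centre off (press x,y) [-9.5  0.9] bar angle cw from +y 147.9 size [82. 70.]
```

Scaled: 79 mm / 600 = 0.1317, 74 mm / 600 = 0.1233.

```bash
python3 steer.py '[[[0,0,0],[0,0.0033,0.05],50],[[0,0,0],[0,0.0033,0.1],50],[[0,0,0],[0,0.0033,0.1233],50],[[0,0,0],[0,0.0033,0.1317],50],[[0,0,0],[0,0.0033,0.1317],50],[[0,0,0],[0,0.0033,0.1317],50]]'
python3 steer.py '[[[0,0,0],[0,0,0],30],[[0,0,0],[0,0,0],10],[[0,0,0],[0,0,0],5],[[0,0,0],[0,0,0],5],[[0,0,0],[0,0,0],5]]' 60
python3 need.py
```

```text
time: 29.95
tool_pos: [645.9, 94.9, 86.2]
tcp_rot: [179.9, -0.0, 77.0]
ft_force: [-0.7, -0.1, -0.1]
finger_gap: 50.1
grip_force: 0.0
time: 30.58
tool_pos: [644.7, 95.0, 85.4]
tcp_rot: [-180.0, -0.0, 77.0]
ft_force: [-5.1, 0.0, 6.4]
finger_gap: 12.8
grip_force: 59.4
t 30.6 [644.7  95.   85.4] [-180.   -0.   77.] F [-5.1  0.   6.4] gap 12.8 grip 59.4 q [ 3.9 21.4 84.6  0.  74.1 16.8]
```

Scaled: -1 mm / 600 = -0.0017, 44 degrees / 120 = 0.3667.

```bash
python3 steer.py '[[[0,0,0.0417],[0,0,0],5],[[0,0,0.1],[0,-0.0017,0],5],[[0,0,0.1583],[0,-0.0017,0],5],[[0,0,0.2167],[0,-0.0017,0],5],[[0,0,0.275],[0,-0.0017,0],5],[[0,0,0.325],[0,-0.0017,0],5],[[0,0,0.3667],[0,-0.0017,0],5],[[0,0,0.3667],[0,-0.0017,0],5]]'
python3 need.py
python3 steer.py '[[[0,0,0],[0,0,0],30],[[0,0,0],[0,0,0],50],[[0,0,0],[0,0,0],50],[[0,0,0],[0,0,-0.0667],50],[[0,0,0],[0,0,-0.1167],50],[[0,0,0],[0,0,-0.1333],50],[[0,0,0],[0,0,-0.1333],50],[[0,0,0],[0,0,-0.1333],50]]'
python3 need.py 670,243,165,77
```

```text
time: 31.58
tool_pos: [645.3, 94.3, 85.5]
tcp_rot: [179.9, -0.1, 33.0]
ft_force: [4.4, -3.6, 0.9]
finger_gap: 12.5
grip_force: 58.8
t 31.6 [645.3  94.3  85.5] [179.9  -0.1  33. ] F [ 4.4 -3.6  0.9] gap 12.5 grip 58.8 q [ 3.8 21.3 84.7 -0.1 73.8 60.8]
time: 32.58
tool_pos: [642.9, 95.0, 162.6]
tcp_rot: [-179.9, 0.1, 33.0]
ft_force: [-0.8, 0.2, -0.4]
finger_gap: 50.2
grip_force: 0.0
[ -0.1   0.1 -44. ] [ 103.4 -109.3   -2.6]
t 32.6 [642.9  95.  162.6] [-179.9    0.1   33. ] F [-0.8  0.2 -0.4] gap 50.2 grip 0.0 q [ 3.9 17.5 81.  -0.  81.7 60.8]
```

Scaled: -109 mm / 600 = -0.1817, 104 mm / 600 = 0.1733, -44 degrees / 120 = -0.3667.

```bash
python3 steer.py '[[[0,0,-0.0833],[0.0417,-0.0467,0],50],[[0,0,-0.1667],[0.0833,-0.0933,0],50],[[0,0,-0.25],[0.125,-0.14,0],50],[[0,0,-0.3333],[0.1733,-0.1817,0],50],[[0,0,-0.3667],[0.1733,-0.1817,0],50],[[0,0,-0.3667],[0.1733,-0.1817,0],50],[[0,0,-0.3667],[0.1733,-0.1817,0],50],[[0,0,-0.3667],[0.1733,-0.1817,0],50]]'
python3 need.py 671,242,84,77
```

```text
time: 33.58
tool_pos: [671.7, 242.5, 164.3]
tcp_rot: [-180.0, 0.0, 76.9]
ft_force: [-0.4, 0.1, 0.3]
finger_gap: 50.0
grip_force: 0.0
[-0.   0.  -0.1] [-0.6 -0.5 80.3]
t 33.6 [671.7 242.5 164.3] [-180.     0.    76.9] F [-0.4  0.1  0.3] gap 50.0 grip 0.0 q [15.7 27.1 68.7 -0.  84.2 28.8]
```

Scaled: 80 mm / 600 = 0.1333, 74 mm / 600 = 0.1233.

```bash
python3 steer.py '[[[0,0,0],[0,-0.0017,0.05],50],[[0,0,0],[0,-0.0017,0.1],50],[[0,0,0],[0,-0.0017,0.1233],50],[[0,0,0],[0,-0.0017,0.1333],50],[[0,0,0],[0,-0.0017,0.1333],50],[[0,0,0],[0,-0.0017,0.1333],50]]'
python3 steer.py '[[[0,0,0],[0,0,0],30],[[0,0,0],[0,0,0],10],[[0,0,0],[0,0,0],5],[[0,0,0],[0,0,0],5],[[0,0,0],[0,0,0],5]]' 60
python3 need.py
python3 steer.py '[[[0,0,0.0417],[0,0,0],5],[[0,0,0.1],[0,0,0],5],[[0,0,0.1583],[0,0,0],5],[[0,0,0.2167],[0,0,0],5],[[0,0,0.275],[0,0,0],5],[[0,0,0.325],[0,0,0],5],[[0,0,0.3667],[0,0,0],5],[[0,0,0.3667],[0,0,0],5]]'
python3 need.py
python3 steer.py '[[[0,0,0],[0,0,0],30],[[0,0,0],[0,0,0],50],[[0,0,0],[0,0,0],50],[[0,0,0],[0,0,-0.0667],50],[[0,0,0],[0,0,-0.1167],50],[[0,0,0],[0,0,-0.1333],50],[[0,0,0],[0,0,-0.1333],50],[[0,0,0],[0,0,-0.1333],50]]'
python3 need.py 448,129.4,165,77
```

```text
time: 34.33
tool_pos: [671.7, 243.6, 86.3]
tcp_rot: [179.9, -0.1, 77.0]
ft_force: [-0.2, -0.6, 0.3]
finger_gap: 50.1
grip_force: 0.0
time: 34.95
tool_pos: [670.9, 243.5, 85.4]
tcp_rot: [180.0, -0.0, 77.0]
ft_force: [-2.8, -0.3, 5.4]
finger_gap: 12.7
grip_force: 60.1
t 35.0 [670.9 243.5  85.4] [180.  -0.  77.] F [-2.8 -0.3  5.4] gap 12.7 grip 60.1 q [15.8 30.4 72.8  0.  76.8 28.8]
time: 35.95
tool_pos: [672.2, 242.6, 85.5]
tcp_rot: [179.9, -0.1, 33.0]
ft_force: [4.1, -3.6, 2.4]
finger_gap: 12.8
grip_force: 59.9
t 36.0 [672.2 242.6  85.5] [179.9  -0.1  33. ] F [ 4.1 -3.6  2.4] gap 12.8 grip 59.9 q [15.8 30.4 72.7 -0.1 76.7 72.8]
time: 36.95
tool_pos: [669.7, 243.1, 162.3]
tcp_rot: [-179.9, 0.2, 33.0]
ft_force: [-0.2, -0.0, -0.4]
finger_gap: 50.0
grip_force: 0.0
[ -0.1   0.1 -44. ] [-247.9  -25.6   -1.9]
t 37.0 [669.7 243.1 162.3] [-179.9    0.2   33. ] F [-0.2 -0.  -0.4] gap 50.0 grip 0.0 q [15.8 27.1 69.  -0.  84.1 72.8]
```

Scaled: -248 mm / 600 = -0.4133, -220 mm / 600 = -0.3667, -44 degrees / 120 = -0.3667.

```bash
python3 steer.py '[[[0,0,-0.075],[-0.0917,-0.0083,0],50],[[0,0,-0.15],[-0.1833,-0.0183,0],50],[[0,0,-0.225],[-0.275,-0.0283,0],50],[[0,0,-0.3],[-0.3667,-0.0367,0],50],[[0,0,-0.3667],[-0.4133,-0.0433,0],50],[[0,0,-0.3667],[-0.4133,-0.0433,0],50],[[0,0,-0.3667],[-0.4133,-0.0433,0],50],[[0,0,-0.3667],[-0.4133,-0.0433,0],50]]'
python3 need.py 448,129.4,84,77
```

```text
time: 37.95
tool_pos: [449.2, 130.2, 164.3]
tcp_rot: [-180.0, 0.0, 77.0]
ft_force: [0.0, 0.6, 0.0]
finger_gap: 50.2
grip_force: 0.0
[-0.  0. -0.] [-1.  -0.9 80.3]
t 38.0 [449.2 130.2 164.3] [-180.    0.   77.] F [0.  0.6 0. ] gap 50.2 grip 0.0 q [  9.9 -11.1 110.5   0.   80.6  22.9]
```

Scaled: 80 mm / 600 = 0.1333, 74 mm / 600 = 0.1233.

```bash
python3 steer.py '[[[0,0,0],[-0.0017,-0.0017,0.05],50],[[0,0,0],[-0.0017,-0.0017,0.1],50],[[0,0,0],[-0.0017,-0.0017,0.1233],50],[[0,0,0],[-0.0017,-0.0017,0.1333],50],[[0,0,0],[-0.0017,-0.0017,0.1333],50],[[0,0,0],[-0.0017,-0.0017,0.1333],50]]'
python3 steer.py '[[[0,0,0],[0,0,0],30],[[0,0,0],[0,0,0],10],[[0,0,0],[0,0,0],5],[[0,0,0],[0,0,0],5],[[0,0,0],[0,0,0],5]]' 60
python3 need.py
python3 steer.py '[[[0,0,0.0417],[0,0,0],5],[[0,0,0.1],[0,0,0],5],[[0,0,0.1583],[0,0,0],5],[[0,0,0.2167],[0,0,0],5],[[0,0,0.275],[0,0,0],5],[[0,0,0.325],[0,0,0],5],[[0,0,0.3667],[0,0,0],5],[[0,0,0.3667],[0,0,0],5]]'
python3 need.py
python3 steer.py '[[[0,0,0],[0,0,0],30],[[0,0,0],[0,0,0],50],[[0,0,0],[0,0,0],50],[[0,0,0],[0,0,-0.0667],50],[[0,0,0],[0,0,-0.1167],50],[[0,0,0],[0,0,-0.1333],50],[[0,0,0],[0,0,-0.1333],50],[[0,0,0],[0,0,-0.1333],50]]'
python3 steer.py '[[[0,0,0],[-0.1,0,0],50],[[0,0,0],[-0.2,0,0],50],[[0,0,0],[-0.2667,0,0],50],[[0,0,0],[-0.2667,0,0],50],[[0,0,0],[-0.2667,0,0],50]]'
python3 need.py; python3 pk.py pics/p5.png 105
```

```text
time: 38.7
tool_pos: [448.4, 129.4, 85.8]
tcp_rot: [179.9, -0.0, 77.0]
ft_force: [0.2, 0.1, 0.8]
finger_gap: 50.3
grip_force: 0.0
time: 39.33
tool_pos: [447.5, 129.4, 85.3]
tcp_rot: [-180.0, -0.0, 77.0]
ft_force: [-3.4, 0.2, 5.9]
finger_gap: 12.9
grip_force: 59.8
t 39.3 [447.5 129.4  85.3] [-180.   -0.   77.] F [-3.4  0.2  5.9] gap 12.9 grip 59.8 q [  9.8  -6.5 115.1   0.   71.4  22.8]
time: 40.33
tool_pos: [448.1, 129.0, 85.3]
tcp_rot: [179.9, -0.0, 33.1]
ft_force: [-2.0, -2.3, 5.9]
finger_gap: 12.8
grip_force: 59.8
t 40.3 [448.1 129.   85.3] [179.9  -0.   33.1] F [-2.  -2.3  5.9] gap 12.8 grip 59.8 q [  9.8  -6.5 115.1  -0.   71.4  66.7]
time: 41.32
tool_pos: [446.6, 129.0, 163.0]
tcp_rot: [-179.9, 0.1, 33.0]
ft_force: [0.4, 0.1, -0.7]
finger_gap: 49.8
grip_force: 0.0
time: 41.95
tool_pos: [313.5, 42.0, 164.1]
tcp_rot: [-180.0, -0.0, 33.0]
ft_force: [0.6, 0.2, 0.1]
finger_gap: 49.8
grip_force: 0.0
t 42.0 [313.5  42.  164.1] [-180.   -0.   33.] F [0.6 0.2 0.1] gap 49.8 grip 0.0 q [ -1.7 -40.6 131.4   0.   89.2  55.3]
```

View pics/p5.png

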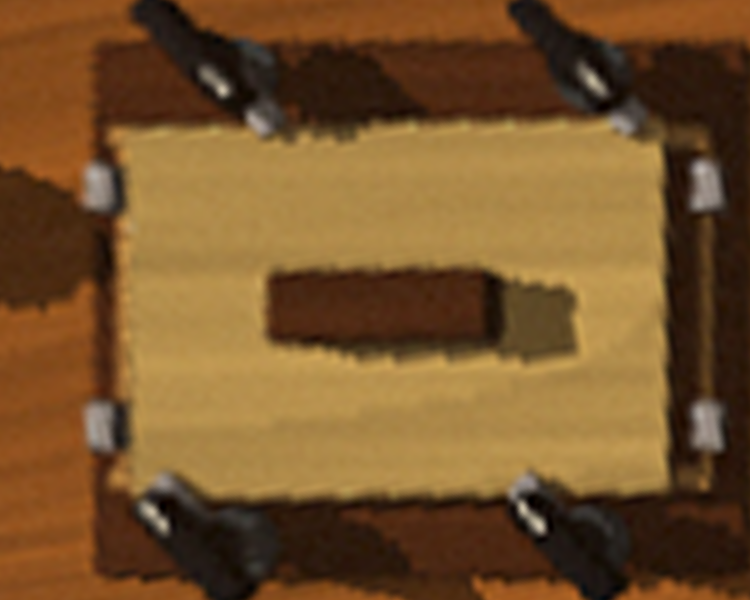

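All four bars and dogs stand about half way (diagonal at each corner of the crop), board undisturbed. Second round, near left first.

```bash
python3 need.py 474,278,165,33 474,278,85,33
```

```text
[-0.  0.  0.] [ 263.  -110.3   -0.8]
[-0.  0.  0.] [ 263.1 -110.2   79.2]
t 42.0 [313.6  42.2 164.2] [-180.    0.   33.] F [-0.   0.8  0.6] gap 49.8 grip 0.0 q [ -1.7 -40.6 131.4   0.   89.2  55.3]
```

Scaled: 263 mm / 600 = 0.4383, 215 mm / 600 = 0.3583.

```bash
python3 steer.py '[[[0,0,0],[0.0833,-0.0333,0],50],[[0,0,0],[0.175,-0.0733,0],50],[[0,0,0],[0.2667,-0.1117,0],50],[[0,0,0],[0.3583,-0.15,0],50],[[0,0,0],[0.4383,-0.1833,0],50],[[0,0,0],[0.4383,-0.1833,0],50],[[0,0,0],[0.4383,-0.1833,0],50],[[0,0,0],[0.4383,-0.1833,0],50]]'
python3 need.py 474,278,84,33
python3 steer.py '[[[0,0,0],[0,0,0.05],50],[[0,0,0],[0,0,0.1],50],[[0,0,0],[0,0,0.1233],50],[[0,0,0],[0,0,0.1333],50],[[0,0,0],[0,0,0.1333],50],[[0,0,0],[0,0,0.1333],50]]'
python3 steer.py '[[[0,0,0],[0,0,0],30],[[0,0,0],[0,0,0],10],[[0,0,0],[0,0,0],5],[[0,0,0],[0,0,0],5],[[0,0,0],[0,0,0],5]]' 80
python3 need.py
```

```text
time: 43.0
tool_pos: [473.6, 277.1, 164.5]
tcp_rot: [180.0, 0.0, 33.0]
ft_force: [0.3, 0.5, -0.0]
finger_gap: 49.7
grip_force: 0.0
[0. 0. 0.] [ 0.9 -0.6 80.5]
t 43.0 [473.6 277.1 164.5] [180.   0.  33.] F [ 0.3  0.5 -0. ] gap 49.7 grip 0.0 q [25.   1.9 98.2 -0.  79.9 82. ]
time: 43.75
tool_pos: [474.7, 277.9, 86.0]
tcp_rot: [180.0, -0.1, 33.0]
ft_force: [0.0, 0.7, 0.3]
finger_gap: 50.1
grip_force: 0.0
time: 44.38
tool_pos: [474.6, 277.2, 85.4]
tcp_rot: [179.9, -0.0, 33.0]
ft_force: [-0.3, -4.4, 6.1]
finger_gap: 12.2
grip_force: 78.6
t 44.4 [474.6 277.2  85.4] [179.9  -0.   33. ] F [-0.3 -4.4  6.1] gap 12.2 grip 78.6 q [ 25.    6.5 102.   -0.1  71.4  82. ]
```

Scaled: 43 degrees / 120 = 0.3583.

```bash
sed -i "s/'F',s\['ft_force'\]/'F',s['ft_force'],'M',np.round(s['wrist_torque'],2)/" need.py
python3 steer.py '[[[0,0,0.0667],[0,0,0],5],[[0,0,0.1333],[0,0,0],5],[[0,0,0.2],[0,0,0],5],[[0,0,0.2667],[0,0,0],5],[[0,0,0.325],[0,0,0],5],[[0,0,0.3583],[0,0,0],5],[[0,0,0.3583],[0,0,0],5]]'
python3 need.py
python3 steer.py '[[[0,0,0.0417],[0,0,0],5],[[0,0,0.0833],[0,0,0],5],[[0,0,0.125],[0,0,0],5],[[0,0,0.1667],[0,0,0],5],[[0,0,0.1667],[0,0,0],5]]'
python3 need.py
```

```text
time: 45.25
tool_pos: [474.9, 276.2, 85.4]
tcp_rot: [179.9, -0.1, -10.1]
ft_force: [1.7, -9.6, 6.0]
finger_gap: 12.3
grip_force: 78.9
t 45.2 [474.9 276.2  85.4] [179.9  -0.1 -10.1] F [ 1.7 -9.6  6. ] M [-1.6 -0.3 -0.1] gap 12.3 grip 78.9 q [ 24.9   6.5 102.1  -0.2  71.4 125. ]
time: 45.88
tool_pos: [474.8, 275.7, 85.4]
tcp_rot: [179.9, -0.1, -30.1]
ft_force: [0.7, -11.8, 7.9]
finger_gap: 12.2
grip_force: 79.1
t 45.9 [474.8 275.7  85.4] [179.9  -0.1 -30.1] F [  0.7 -11.8   7.9] M [-2.  -0.  -0.1] gap 12.2 grip 79.1 q [ 24.9   6.5 102.1  -0.2  71.4 145. ]
```

Scaled: -80 mm / 600 = -0.1333, -70 mm / 600 = -0.1167.

```bash
python3 steer.py '[[[0,0,0],[0,0,0],30],[[0,0,0],[0,0,0],50],[[0,0,0],[0,0,0],50],[[0,0,0],[0,0,-0.0667],50],[[0,0,0],[0,0,-0.1167],50],[[0,0,0],[0,0,-0.1333],50],[[0,0,0],[0,0,-0.1333],50],[[0,0,0],[0,0,-0.1333],50]]'
python3 need.py 644.5,94.5,165,33
```

```text
time: 46.88
tool_pos: [473.0, 277.2, 162.8]
tcp_rot: [179.9, 0.1, -30.0]
ft_force: [-1.0, -0.4, 0.9]
finger_gap: 49.8
grip_force: 0.0
[  0.1   0.1 -63. ] [239.8  72.6  -2.4]
t 46.9 [473.  277.2 162.8] [179.9   0.1 -30. ] F [-1.  -0.4  0.9] M [-0.1  0.  -0. ] gap 49.8 grip 0.0 q [ 25.    2.1  98.2   0.   79.9 145. ]
```

Scaled: 240 mm / 600 = 0.4, 195 mm / 600 = 0.325, -63 degrees / 120 = -0.525.

```bash
python3 steer.py '[[[0,0,-0.075],[0.0583,0.0167,0],50],[[0,0,-0.15],[0.125,0.0383,0],50],[[0,0,-0.225],[0.1917,0.0583,0],50],[[0,0,-0.3],[0.2583,0.0783,0],50],[[0,0,-0.375],[0.325,0.1,0],50],[[0,0,-0.45],[0.4,0.12,0],50],[[0,0,-0.525],[0.4,0.12,0],50],[[0,0,-0.525],[0.4,0.12,0],50]]'
python3 steer.py '[[[0,0,0],[0,0,0],50],[[0,0,0],[0,0,0],50]]'
python3 need.py 644.5,94.5,84,33
```

```text
time: 47.88
tool_pos: [645.1, 94.7, 162.5]
tcp_rot: [-179.9, 0.2, 32.9]
ft_force: [0.6, -0.0, 0.2]
finger_gap: 50.0
grip_force: 0.0
time: 48.12
tool_pos: [645.4, 95.9, 164.4]
tcp_rot: [-180.0, 0.0, 33.0]
ft_force: [-0.5, -0.4, -0.0]
finger_gap: 50.0
grip_force: 0.0
[-0.  0. -0.] [-1.5  0.7 80.4]
t 48.1 [645.4  95.9 164.4] [-180.    0.   33.] F [-0.5 -0.4 -0. ] M [ 0. -0.  0.] gap 50.0 grip 0.0 q [ 3.9 17.6 80.6  0.  81.7 61. ]
```

Scaled: 80 mm / 600 = 0.1333, 74 mm / 600 = 0.1233.

```bash
python3 steer.py '[[[0,0,0],[-0.0017,0.0017,0.05],50],[[0,0,0],[-0.0017,0.0017,0.1],50],[[0,0,0],[-0.0017,0.0017,0.1233],50],[[0,0,0],[-0.0017,0.0017,0.1333],50],[[0,0,0],[-0.0017,0.0017,0.1333],50],[[0,0,0],[-0.0017,0.0017,0.1333],50]]'
python3 steer.py '[[[0,0,0],[0,0,0],30],[[0,0,0],[0,0,0],10],[[0,0,0],[0,0,0],5],[[0,0,0],[0,0,0],5],[[0,0,0],[0,0,0],5]]' 80
python3 need.py
python3 steer.py '[[[0,0,0.0667],[0,0,0],5],[[0,0,0.1333],[0,0,0],5],[[0,0,0.2],[0,0,0],5],[[0,0,0.2667],[0,0,0],5],[[0,0,0.325],[0,0,0],5],[[0,0,0.3583],[0,0,0],5],[[0,0,0.3583],[0,0,0],5]]'
python3 steer.py '[[[0,0,0.0417],[0,0,0],5],[[0,0,0.0833],[0,0,0],5],[[0,0,0.125],[0,0,0],5],[[0,0,0.1667],[0,0,0],5],[[0,0,0.1667],[0,0,0],5]]'
python3 need.py
python3 steer.py '[[[0,0,0],[0,0,0],30],[[0,0,0],[0,0,0],50],[[0,0,0],[0,0,0],50],[[0,0,0],[0,0,-0.0667],50],[[0,0,0],[0,0,-0.1167],50],[[0,0,0],[0,0,-0.1333],50],[[0,0,0],[0,0,-0.1333],50],[[0,0,0],[0,0,-0.1333],50]]'
python3 need.py 671,242.5,165,33
```

```text
time: 48.88
tool_pos: [646.5, 94.0, 86.1]
tcp_rot: [179.9, -0.1, 33.0]
ft_force: [0.5, 0.1, 0.8]
finger_gap: 50.1
grip_force: 0.0
time: 49.5
tool_pos: [645.7, 94.3, 85.5]
tcp_rot: [-180.0, -0.0, 33.0]
ft_force: [-3.2, 1.7, 5.7]
finger_gap: 12.6
grip_force: 78.5
t 49.5 [645.7  94.3  85.5] [-180.   -0.   33.] F [-3.2  1.7  5.7] M [ 0.2  0.5 -0.1] gap 12.6 grip 78.5 q [ 3.8 21.5 84.5  0.  74.  60.7]
time: 50.38
tool_pos: [645.9, 93.1, 85.5]
tcp_rot: [179.9, -0.1, -10.0]
ft_force: [-2.2, -2.4, 6.3]
finger_gap: 12.4
grip_force: 78.7
time: 51.0
tool_pos: [645.7, 92.5, 85.5]
tcp_rot: [179.9, -0.1, -30.1]
ft_force: [-3.4, -4.0, 6.7]
finger_gap: 12.0
grip_force: 78.9
t 51.0 [645.7  92.5  85.5] [179.9  -0.1 -30.1] F [-3.4 -4.   6.7] M [-0.9  0.7 -0. ] gap 12.0 grip 78.9 q [  3.7  21.5  84.5  -0.1  74.  123.8]
time: 52.0
tool_pos: [644.5, 93.9, 162.6]
tcp_rot: [179.9, 0.1, -30.0]
ft_force: [0.8, -0.4, -0.1]
finger_gap: 50.0
grip_force: 0.0
[  0.    0.2 -63. ] [ -51.3 -142.    -2.5]
t 52.0 [644.5  93.9 162.6] [179.9   0.1 -30. ] F [ 0.8 -0.4 -0.1] M [ 0.  -0.1 -0. ] gap 50.0 grip 0.0 q [  3.8  17.7  80.8   0.   81.7 123.7]
```

Scaled: -142 mm / 600 = -0.2367, -112 mm / 600 = -0.1867, -63 degrees / 120 = -0.525.

```bash
python3 steer.py '[[[0,0,-0.075],[-0.0167,-0.0467,0],50],[[0,0,-0.15],[-0.0333,-0.0933,0],50],[[0,0,-0.225],[-0.05,-0.14,0],50],[[0,0,-0.3],[-0.0683,-0.1867,0],50],[[0,0,-0.375],[-0.085,-0.2367,0],50],[[0,0,-0.45],[-0.085,-0.2367,0],50],[[0,0,-0.525],[-0.085,-0.2367,0],50],[[0,0,-0.525],[-0.085,-0.2367,0],50]]'
python3 steer.py '[[[0,0,0],[0,0,0],50],[[0,0,0],[0,0,0],50]]'
python3 need.py 671,242.5,84,33
python3 steer.py '[[[0,0,0],[0,0,0.05],50],[[0,0,0],[0,0,0.1],50],[[0,0,0],[0,0,0.1233],50],[[0,0,0],[0,0,0.1333],50],[[0,0,0],[0,0,0.1333],50],[[0,0,0],[0,0,0.1333],50]]'
```

```text
time: 53.0
tool_pos: [671.4, 242.3, 162.5]
tcp_rot: [-180.0, 0.2, 33.0]
ft_force: [-0.4, -0.1, 0.1]
finger_gap: 50.2
grip_force: 0.0
time: 53.25
tool_pos: [672.2, 242.2, 164.2]
tcp_rot: [-180.0, 0.0, 32.9]
ft_force: [0.3, 0.5, 0.3]
finger_gap: 50.0
grip_force: 0.0
[-0.   0.  -0.1] [-0.8 -0.8 80.2]
t 53.2 [672.2 242.2 164.2] [-180.     0.    32.9] F [0.3 0.5 0.3] M [ 0. -0.  0.] gap 50.0 grip 0.0 q [15.7 27.2 68.7  0.  84.2 72.8]
time: 54.0
tool_pos: [673.2, 242.7, 86.3]
tcp_rot: [180.0, -0.1, 33.0]
ft_force: [-0.4, 0.4, -0.8]
finger_gap: 49.8
grip_force: 0.0
```

Scaled: -80 mm / 600 = -0.1333, -70 mm / 600 = -0.1167, 43 degrees / 120 = 0.3583.

```bash
python3 steer.py '[[[0,0,0],[0,0,0],30],[[0,0,0],[0,0,0],10],[[0,0,0],[0,0,0],5],[[0,0,0],[0,0,0],5],[[0,0,0],[0,0,0],5]]' 80
python3 need.py
python3 steer.py '[[[0,0,0.0667],[0,0,0],5],[[0,0,0.1333],[0,0,0],5],[[0,0,0.2],[0,0,0],5],[[0,0,0.2667],[0,0,0],5],[[0,0,0.325],[0,0,0],5],[[0,0,0.3583],[0,0,0],5],[[0,0,0.3583],[0,0,0],5]]'
python3 steer.py '[[[0,0,0.0417],[0,0,0],5],[[0,0,0.0833],[0,0,0],5],[[0,0,0.125],[0,0,0],5],[[0,0,0.1667],[0,0,0],5],[[0,0,0.1667],[0,0,0],5]]'
python3 need.py
python3 steer.py '[[[0,0,0],[0,0,0],30],[[0,0,0],[0,0,0],50],[[0,0,0],[0,0,0],50],[[0,0,0],[0,0,-0.0667],50],[[0,0,0],[0,0,-0.1167],50],[[0,0,0],[0,0,-0.1333],50],[[0,0,0],[0,0,-0.1333],50],[[0,0,0],[0,0,-0.1333],50]]'
python3 need.py 447.5,129.4,165,33
```

```text
time: 54.62
tool_pos: [672.6, 242.6, 85.5]
tcp_rot: [180.0, -0.1, 33.0]
ft_force: [-2.1, -0.0, 5.4]
finger_gap: 12.1
grip_force: 78.5
t 54.6 [672.6 242.6  85.5] [180.   -0.1  33. ] F [-2.1 -0.   5.4] M [0.  0.3 0. ] gap 12.1 grip 78.5 q [15.7 30.6 72.5  0.  76.8 72.7]
time: 55.5
tool_pos: [673.0, 240.8, 85.5]
tcp_rot: [179.9, -0.1, -10.1]
ft_force: [-0.8, -6.0, 6.8]
finger_gap: 12.6
grip_force: 78.9
time: 56.12
tool_pos: [672.7, 240.0, 85.5]
tcp_rot: [179.8, -0.1, -30.1]
ft_force: [-3.5, -9.3, 8.8]
finger_gap: 12.4
grip_force: 79.2
t 56.1 [672.7 240.   85.5] [179.8  -0.1 -30.1] F [-3.5 -9.3  8.8] M [-1.7  0.6 -0. ] gap 12.4 grip 79.2 q [ 15.6  30.6  72.5  -0.2  76.9 135.8]
time: 57.12
tool_pos: [671.3, 242.2, 162.4]
tcp_rot: [179.9, 0.1, -30.0]
ft_force: [-0.8, -0.1, -0.2]
finger_gap: 50.1
grip_force: 0.0
[  0.    0.2 -63. ] [-137.6  209.5   -1.9]
t 57.1 [671.3 242.2 162.4] [179.9   0.1 -30. ] F [-0.8 -0.1 -0.2] M [-0.  0. -0.] gap 50.1 grip 0.0 q [ 15.7  27.2  68.8  -0.   84.2 135.7]
```

Scaled: 210 mm / 600 = 0.35, 175 mm / 600 = 0.2917, -63 degrees / 120 = -0.525.

```bash
python3 steer.py '[[[0,0,-0.075],[-0.0383,0.0583,0],50],[[0,0,-0.15],[-0.0767,0.1167,0],50],[[0,0,-0.225],[-0.115,0.175,0],50],[[0,0,-0.3],[-0.1533,0.2333,0],50],[[0,0,-0.375],[-0.1917,0.2917,0],50],[[0,0,-0.45],[-0.2283,0.35,0],50],[[0,0,-0.525],[-0.2283,0.35,0],50],[[0,0,-0.525],[-0.2283,0.35,0],50]]'
python3 steer.py '[[[0,0,0],[0,0,0],50],[[0,0,0],[0,0,0],50]]'
python3 need.py 447.5,129.4,84,33
python3 steer.py '[[[0,0,0],[0,0,0.05],50],[[0,0,0],[0,0,0.1],50],[[0,0,0],[0,0,0.1233],50],[[0,0,0],[0,0,0.1333],50],[[0,0,0],[0,0,0.1333],50],[[0,0,0],[0,0,0.1333],50]]'
```

```text
time: 58.12
tool_pos: [447.9, 128.6, 163.5]
tcp_rot: [-180.0, 0.1, 33.0]
ft_force: [0.4, 0.1, 0.2]
finger_gap: 49.9
grip_force: 0.0
time: 58.38
tool_pos: [448.9, 129.0, 164.3]
tcp_rot: [-180.0, 0.0, 32.9]
ft_force: [-0.2, -0.0, 0.4]
finger_gap: 49.7
grip_force: 0.0
[-0.   0.  -0.1] [-0.9 -1.  80.3]
t 58.4 [448.9 129.  164.3] [-180.     0.    32.9] F [-0.2 -0.   0.4] M [-0.1  0.  -0. ] gap 49.7 grip 0.0 q [  9.7 -11.2 110.6   0.   80.6  66.8]
time: 59.12
tool_pos: [449.6, 129.1, 85.8]
tcp_rot: [180.0, -0.1, 33.0]
ft_force: [0.1, -0.1, 0.1]
finger_gap: 49.9
grip_force: 0.0
```

Scaled: 170 mm / 600 = 0.2833, 110 mm / 600 = 0.1833, 43 degrees / 120 = 0.3583.

```bash
python3 steer.py '[[[0,0,0],[0,0,0],30],[[0,0,0],[0,0,0],10],[[0,0,0],[0,0,0],5],[[0,0,0],[0,0,0],5],[[0,0,0],[0,0,0],5]]' 80
python3 steer.py '[[[0,0,0.0667],[0,0,0],5],[[0,0,0.1333],[0,0,0],5],[[0,0,0.2],[0,0,0],5],[[0,0,0.2667],[0,0,0],5],[[0,0,0.325],[0,0,0],5],[[0,0,0.3583],[0,0,0],5],[[0,0,0.3583],[0,0,0],5]]'
python3 steer.py '[[[0,0,0.0417],[0,0,0],5],[[0,0,0.0833],[0,0,0],5],[[0,0,0.125],[0,0,0],5],[[0,0,0.1667],[0,0,0],5],[[0,0,0.1667],[0,0,0],5]]'
python3 need.py
python3 steer.py '[[[0,0,0],[0,0,0],30],[[0,0,0],[0,0,0],50],[[0,0,0],[0,0,0],50],[[0,0,0],[0,0,-0.0667],50],[[0,0,0],[0,0,-0.1167],50],[[0,0,0],[0,0,-0.1333],50],[[0,0,0],[0,0,-0.1333],50],[[0,0,0],[0,0,-0.1333],50]]'
python3 steer.py '[[[0,0,0],[-0.1,0.0833,0],50],[[0,0,0],[-0.125,0.1833,0],50],[[0,0,0],[-0.125,0.2833,0],50],[[0,0,0],[-0.125,0.2833,0],50],[[0,0,0],[-0.125,0.2833,0],50]]'
python3 need.py; python3 pk.py pics/p6.png 62
```

```text
time: 59.75
tool_pos: [448.9, 129.3, 85.4]
tcp_rot: [-180.0, -0.0, 33.0]
ft_force: [-2.1, 2.2, 5.5]
finger_gap: 12.3
grip_force: 78.1
time: 60.62
tool_pos: [449.1, 128.0, 85.4]
tcp_rot: [179.9, -0.1, -10.0]
ft_force: [-1.7, -4.6, 6.2]
finger_gap: 12.1
grip_force: 78.4
time: 61.25
tool_pos: [448.9, 127.5, 85.4]
tcp_rot: [179.9, -0.1, -30.0]
ft_force: [-3.5, -8.2, 7.3]
finger_gap: 12.4
grip_force: 78.7
t 61.2 [448.9 127.5  85.4] [179.9  -0.1 -30. ] F [-3.5 -8.2  7.3] M [-1.5  0.7 -0. ] gap 12.4 grip 78.7 q [  9.7  -6.4 114.9  -0.2  71.4 129.8]
time: 62.25
tool_pos: [447.8, 128.8, 163.0]
tcp_rot: [179.9, 0.1, -30.0]
ft_force: [0.1, -0.1, 0.2]
finger_gap: 50.0
grip_force: 0.0
time: 62.88
tool_pos: [298.8, 18.8, 164.0]
tcp_rot: [-180.0, -0.0, -30.1]
ft_force: [-0.4, 0.2, 0.6]
finger_gap: 50.0
grip_force: 0.0
t 62.9 [298.8  18.8 164. ] [-180.    -0.   -30.1] F [-0.4  0.2  0.6] M [ 0.1 -0.  -0. ] gap 50.0 grip 0.0 q [ -6.3 -44.7 133.7   0.   91.  113.8]
```

View pics/p6.png

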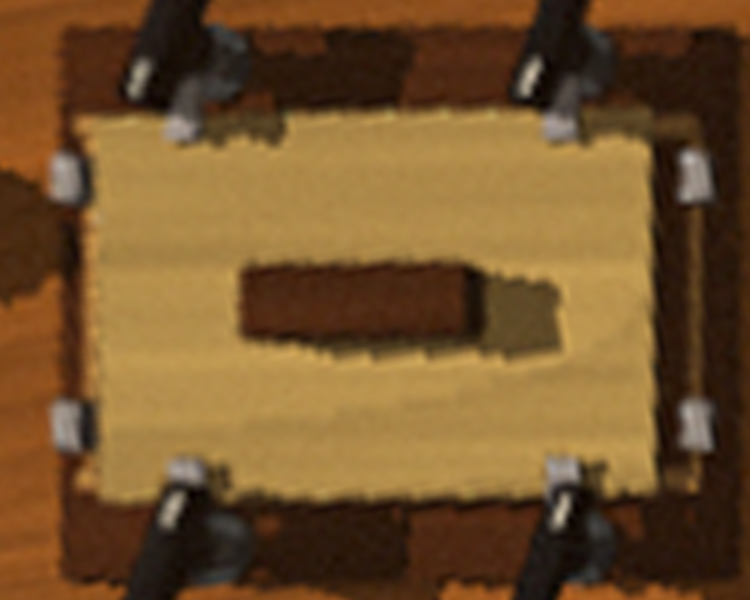

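All four dogs point straight in over the board (crop tips at 183,125; 560,125; 187,470; 563,470). The bars have slipped visibly past them, and the board is still square.

```bash
python3 -c "
from bench import r
print(r.hand_in())"
```

```text
the job is handed in; nothing more can be done
None
```

The job is handed in at about 63 s: both blanks are in the outer pockets, the board is seated squarely, and all four clamps were tightened crosswise in two rounds with each knob slipped about 18° past its stop. I never moved near enough to touch the can, glue bottle or jar, but took no final picture of them, and the hand-in gave no verdict.

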